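Feed prism carriers through the gravity chute into the UV curing unit

ROBOT

A 6-joint arm with a two-finger parallel gripper is mounted at the origin on the work surface. World frame = base frame: x ahead of the robot, y to its left, z up, the work surface at z = 0. Lengths are in m, angles in degrees, forces in N, time in s.
With the tool pointing down it reaches from about 0.35 to 0.875 m from the base axis. Payload 4.2 kg.
Tool frame: the origin (TCP) lies midway between the tips of the shut fingers; the grasp point (between the pads) lies 19 mm behind it; y points along the fingers, z is the direction in which the jaws open and shut, and the axes are right-handed (so a half turn about y gives the same grasp; the last joint's range is limited). The gripper opens to 87 mm and grips with 3 to 60 N. Pads are 19 mm wide; open, the fingers measure 117 mm over their backs; the gripper's body (75 mm by 190 mm) begins 51 mm behind the grasp point.
Start: joints at [-58.866, 22.042, 0.453, 0, -68.411, -14.817], TCP at [0.176, -0.6, 0.188] pointing down, gripper open.
Joint ranges: [-179.83, 179.83], [-69.29, 118.12], [-61.27, 80.66], [-181.25, 117.63], [-171.15, -9.14], [-177.46, 177.46]. Speed limits (degrees/s): [159.86, 159.86, 180, 180, 180, 180].

INTERFACE

Orientations are given as [roll, pitch, yaw] about the fixed x, y, z axes, in that order (R = Rz(yaw) Ry(pitch) Rx(roll)).
In Python, from workcell import env gives the robot as it stands. The module is installed in compiled form; this text tells all that it offers. Calls block until the motion is done:
- env.goto(position, orientation): joint-space move of the TCP to a pose.
- env.move_straight(position, rotation=None, rate=0.15, force_limit=None): straight line of the TCP; rotation=None keeps the orientation; rate is the mean speed in m/s. With force_limit (N) it stops when the force on the tool has changed by that much, and returns True; else False.
- env.set_joints(angles): joint-space move.
- env.gripper_to(opening, grasp_force=None): opening from 0.0 (shut) to 1.0 (fully open); grasp_force is the grip in N (None keeps the last); returns when the fingers have stopped.
- env.dwell(seconds).
- env.inverse_kinematics(position, orientation): joint angles nearest the present ones, or None.
- env.read_state(): the state.
- env.grab_frame(name): name is "scene" or "top"; returns a dict with "image" (420x560x3 uint8, blue, green, red), "fx", "fy", "cx", "cy" (pixels), "D" ([k1, k2, p1, p2, k3] as OpenCV has them; the pictures are not rectified), "position" and "orientation" of the camera in the world. Camera axes: x right, y up, looking along -z (the intrinsics and any distortion apply to the point x, -y, -z); pixel columns grow to the right and rows downward; lengths in m; the calibration is good to about 2 mm. A picture is of the moment at which its call begins. There is no depth.
A pose or a line that the arm cannot do raises env.Unreachable and nothing moves.
- env.close_job(): hands the job in, once; it reports no verdict.
Trained networks look in a picture, given as the dict that the camera call returned (one of the last four; its "shot" number tells which), for a name from the list of things; names that differ only in an ending like _2 or _b are one class to them, and where a whole thing is asked for, a point or a joint stands for the part that bears it (a point fixed in the world has none). Each returns a list of dicts, best first, with "score" (0 to 1); they miss things now and then, are a little off and sometimes report something else, mostly with a low value. They report only what shows in the picture. A call takes as long as a camera call. They do not tell look-alikes from the thing itself.
- env.search_frame(picture, thing): "xyz" ([x, y, z] in m, in world coordinates, good to about 4 mm: the middle of the surface that is visible of it).
- env.trace(picture, thing): "mask" (420x560 bool, what is visible of it).
The state is a dict: "clock": time; "joint_positions": joint angles; "qvel": joint speeds; "joint_torque": joint torques, N m; "position": TCP position; "tool_rot": TCP orientation; "force": force on the tool from outside, world axes, zero at the start; "wrist_torque": the same for the moment, N m; "opening": opening from 0.0 (shut) to 1.0 (fully open).
Only numpy, scipy, OpenCV 4.12 (cv2) and the standard library are available. Lean on these libraries where they do the work, as an engineer would, in place of code of your own. Each camera call takes 0.05 s, during which the arm holds its last target.

TASK

Load every prism carrier from the slotted rack onto the top of the sloping chute so that each lies flat on its back with the glass prism up, and let them run down and queue against the lip. When all are in, use the push stick to feed them sideways along the lip, one after another as they drop into the lane, right under the amber guard until every carrier is wholly inside the hood. Then lay the push stick back flat in its tray, and last of all turn the timer knob on the hood clockwise to its stop.

Things in the scene. Friction and masses are not known exactly. Their poses are not given: they have to be found in the camera images.
- bed: slick-coated steel bed of the white UV unit, fixed, sloping 0.349 rad down away from the robot; carriers slide freely on it (friction about 0.06). Origin: on its surface, where the chute's centre line meets the lip at the low edge, 45 mm above the bench. x down the slope, y along the lip towards the hood, z square to the bed, up. The lip is 14 mm high, its inner face at x = 0
- load (a point): middle of the bare loading tongue at the chute's top end (bed x -235 mm, y 0; 125 mm above the bench): 46 mm wide, no rails, so fingers can pass beside it; it runs from bed x -265 to -206 mm. Below it the chute has rails 10 mm high, 70 mm apart at bed x -206 narrowing to 54 mm apart from x -161 down to -56 mm. Axes as the bed's
- lane (a point): centre of the place in the lane at the chute's foot where the lowest carrier lies (bed x -25, y 0). The lane is the bed between the lip and x -58 mm, open from y -260 mm to under the hood, with an end stop at y 301 mm. The chute holds four carriers in a queue, 50 mm apart up from here; only the lowest is clear of the rails and can move sideways. Axes as the bed's
- guard (a point): on the lane floor below the inner face of the amber guard plate over the hood's opening (bed x -25, y 45 mm). The guard is 5 mm thick, its lower edge 38 mm above the floor. The hood (135 x 270 mm, flat top 185 mm above the bench) covers the lane beyond; a carrier is wholly inside when its centre is 26 mm or more past this point along y. Axes as the bed's
- carrier1_c (a point): prism carrier, 75 g (None if absent): aluminium plate 50 x 50 x 8 mm, a glass prism 36 mm long, 21 mm proud, bonded amid one face; plain back with a dark spot. It starts on edge in a rack slot, prism to either side. The point is the plate's centre, 25 mm above the lower edge. x out of the prism face (up when it lies prism up), y across the plate along the prism, z up as it stands
- carrier2_c (a point): prism carrier, 75 g (None if absent): aluminium plate 50 x 50 x 8 mm, a glass prism 36 mm long, 21 mm proud, bonded amid one face; plain back with a dark spot. It starts on edge in a rack slot, prism to either side. The point is the plate's centre, 25 mm above the lower edge. x out of the prism face (up when it lies prism up), y across the plate along the prism, z up as it stands
- carrier3_c (a point): prism carrier, 75 g (None if absent): aluminium plate 50 x 50 x 8 mm, a glass prism 36 mm long, 21 mm proud, bonded amid one face; plain back with a dark spot. It starts on edge in a rack slot, prism to either side. The point is the plate's centre, 25 mm above the lower edge. x out of the prism face (up when it lies prism up), y across the plate along the prism, z up as it stands
- carrier4_c (a point): prism carrier, 75 g (None if absent): aluminium plate 50 x 50 x 8 mm, a glass prism 36 mm long, 21 mm proud, bonded amid one face; plain back with a dark spot. It starts on edge in a rack slot, prism to either side. The point is the plate's centre, 25 mm above the lower edge. x out of the prism face (up when it lies prism up), y across the plate along the prism, z up as it stands
- carrier5_c (a point): prism carrier, 75 g (None if absent): aluminium plate 50 x 50 x 8 mm, a glass prism 36 mm long, 21 mm proud, bonded amid one face; plain back with a dark spot. It starts on edge in a rack slot, prism to either side. The point is the plate's centre, 25 mm above the lower edge. x out of the prism face (up when it lies prism up), y across the plate along the prism, z up as it stands
- rack: wooden rack, fixed, 60 x 270 mm: five slots across it 50 mm apart, 10 mm wide, 12 mm deep, their floor 8 mm and the top 20 mm above the bench; above the base the ridges are 44 mm long, so the plates' side edges stand out. Origin: centre of its underside; y along the row, x along the slots
- stick_sole (a point): push stick: flat plywood sole 210 x 46 x 12 mm with a raised round handle over its rear part, 0.16 kg. The point is the centre of the sole, 6 mm above its underside. x along the stick to its front (pushing) end, 105 mm from this point; z up. It starts in the tray. It may be knocked a few cm aside during a run
- stick_handle (a point): middle of the push stick's round handle bar (20 mm thick, 90 mm long, along the stick), 50 mm above the sole's underside and 50 mm behind its middle, so 155 mm behind the front end. Axes as the stick's
- tray: the push stick's shallow grey tray on the bench, fixed, 250 x 84 mm outside, walls 4 mm thick and 16 mm high, floor 4 mm above the bench. Origin: centre of its underside, x along its length; the stick may lie either way round in it
- timer (a joint): timer knob on top of the hood: rad, grows when turned clockwise seen from above, from 0 to its stop at 1.4 (starts between 0 and 0.3); it turns with about 0.03 N m and stays where it is left
- timer_grip (a point): on the timer knob's upright axis at the height to grip, about 222 mm above the bench; the knob is 44 mm across with a raised bar 14 mm thick, 42 mm long, its top 7 mm above this point. x points along the bar and turns with the knob; at 0 the bar lies square to the lip
- tape: a roll of tape lying flat, 64 mm across, 19 mm high; leave alone. Origin: centre of its underside
- eyepiece: a brass and black eyepiece standing on its barrel, 38 mm thick, 52 mm high; leave alone. Origin: centre of its underside
- prism_block: a wooden block 70 x 70 x 22 mm with a glass prism fixed on it, 52 mm high in all; leave alone. Origin: centre of its underside
Things that resemble listed ones, but are neither listed nor needed, are in the scene too. What is shaped like the part that bears carrier1_c but purple, red or turquoise is not meant.

How it is judged (in metres and radians):
On the way, in this order (a step that is already met when the one before it is completed fails the run):
1. all the carriers lie in the chute and lane flat on their backs, prism up, in line and at rest, none under the guard yet (angle between each of carrier1_c, carrier2_c, carrier3_c, carrier4_c, carrier5_c's own x axis and vertical below 0.45 rad and z of carrier1_c in the frame of bed between -0.004 and 0.012 m and x of carrier1_c in the frame of bed between -0.235 and 0 m and y of carrier1_c in the frame of bed between -0.03 and 0.03 m and linear speed of each of carrier1, carrier2, carrier3, carrier4, carrier5 below 0.03 m/s and z of carrier2_c in the frame of bed between -0.004 and 0.012 m and x of carrier2_c in the frame of bed between -0.235 and 0 m and y of carrier2_c in the frame of bed between -0.03 and 0.03 m and z of carrier3_c in the frame of bed between -0.004 and 0.012 m and x of carrier3_c in the frame of bed between -0.235 and 0 m and y of carrier3_c in the frame of bed between -0.03 and 0.03 m and z of carrier4_c in the frame of bed between -0.004 and 0.012 m and x of carrier4_c in the frame of bed between -0.235 and 0 m and y of carrier4_c in the frame of bed between -0.03 and 0.03 m and z of carrier5_c in the frame of bed between -0.004 and 0.012 m and x of carrier5_c in the frame of bed between -0.235 and 0 m and y of carrier5_c in the frame of bed between -0.03 and 0.03 m), for 0.2 s.
2. all the carriers are wholly past the guard, in the lane under the hood, still prism up (angle between each of carrier1_c, carrier2_c, carrier3_c, carrier4_c, carrier5_c's own x axis and vertical below 0.45 rad and z of carrier1_c in the frame of bed between -0.004 and 0.012 m and x of carrier1_c in the frame of bed between -0.045 and -0.01 m and y of carrier1_c in the frame of bed between 0.071 and 0.29 m and z of carrier2_c in the frame of bed between -0.004 and 0.012 m and x of carrier2_c in the frame of bed between -0.045 and -0.01 m and y of carrier2_c in the frame of bed between 0.071 and 0.29 m and z of carrier3_c in the frame of bed between -0.004 and 0.012 m and x of carrier3_c in the frame of bed between -0.045 and -0.01 m and y of carrier3_c in the frame of bed between 0.071 and 0.29 m and z of carrier4_c in the frame of bed between -0.004 and 0.012 m and x of carrier4_c in the frame of bed between -0.045 and -0.01 m and y of carrier4_c in the frame of bed between 0.071 and 0.29 m and z of carrier5_c in the frame of bed between -0.004 and 0.012 m and x of carrier5_c in the frame of bed between -0.045 and -0.01 m and y of carrier5_c in the frame of bed between 0.071 and 0.29 m), for 0.2 s.
3. the push stick lies flat in its tray again (x of stick_sole in the frame of tray between -0.03 and 0.03 m and y of stick_sole in the frame of tray between -0.025 and 0.025 m and height (world z) of stick_sole below 0.014 m and angle between stick_sole's own z axis and vertical below 0.1 rad), for 0.2 s.
4. the timer knob is turned clockwise to its stop (value of joint timer above 1.2 rad), for 0.2 s.
At the end, for the whole second after the job is handed in: Every carrier lies on the lane floor under the hood, prism up (plate normal within 0.45 rad of vertical), its centre 26 mm or more past the guard's inner face; the stick lies flat in its tray, its middle within 30 x 25 mm of the tray's; the timer reads over 1.2 rad; all at rest and released (all of step 2 and all of step 3 and value of joint timer above 1.2 rad and linear speed of each of stick, carrier1, carrier2, carrier3, carrier4, carrier5 below 0.02 m/s); the robot touches nothing.
It fails at once if a finger touches a carrier that is passing or has passed the guard (only the push stick may feed it there) ((contact force between the fingers and carrier1 above 0.5 N and y of carrier1_c in the frame of bed between 0.045 and 0.3 m and x of carrier1_c in the frame of bed between -0.06 and 0 m and z of carrier1_c in the frame of bed between -0.01 and 0.03 m) or (contact force between the fingers and carrier2 above 0.5 N and y of carrier2_c in the frame of bed between 0.045 and 0.3 m and x of carrier2_c in the frame of bed between -0.06 and 0 m and z of carrier2_c in the frame of bed between -0.01 and 0.03 m) or (contact force between the fingers and carrier3 above 0.5 N and y of carrier3_c in the frame of bed between 0.045 and 0.3 m and x of carrier3_c in the frame of bed between -0.06 and 0 m and z of carrier3_c in the frame of bed between -0.01 and 0.03 m) or (contact force between the fingers and carrier4 above 0.5 N and y of carrier4_c in the frame of bed between 0.045 and 0.3 m and x of carrier4_c in the frame of bed between -0.06 and 0 m and z of carrier4_c in the frame of bed between -0.01 and 0.03 m) or (contact force between the fingers and carrier5 above 0.5 N and y of carrier5_c in the frame of bed between 0.045 and 0.3 m and x of carrier5_c in the frame of bed between -0.06 and 0 m and z of carrier5_c in the frame of bed between -0.01 and 0.03 m)).
It fails at once if the roll of tape, the eyepiece or the wooden block is pushed more than 30 mm from where it was (distance of any of tape, eyepiece, prism_block from where it was at the start of the episode above 0.03 m).
Of carrier1, carrier2, carrier3, carrier4, carrier5 only 3 to 4 are there at a start; the rules pass over those that are not, and their reading is None.
At some moment in a run one of stick may be knocked a few centimetres aside while the robot is not near it.
It also fails if it takes over 208 s, if anything falls off the work surface, if the arm or the gripper's body presses on something with over 40 N, if the wrist force passes 120 N, or if a joint passes its speed limit or range.

## Working session

There is one attempt and no reset: what is moved stays moved. The work goes in short steps, each a Python script; the robot and the scene stay as the last script left them, time stands still between calls to the robot, and variables do not carry over. Pictures are saved under pics/ and viewed, and the job is handed in when it is done.

```bash
mkdir -p pics; ls
python3 - <<'E'
from workcell import env
import cv2
print(env.read_state())
for n in("scene","top"):
    f=env.grab_frame(n); cv2.imwrite(f"pics/{n}0.png",f["image"])
    print(n,{k:v for k,v in f.items() if k!="image"})
    for t in["carrier1_c","rack","bed","stick_sole","stick_handle","tray","timer","timer_grip","tape","eyepiece","prism_block","load","lane","guard"]:
        try:
            r=env.search_frame(f,t); print(t,[( [round(float(v),4) for v in d["xyz"]],round(d["score"],2)) for d in r])
        except Exception as e: print(t,repr(e))
E
```

```text
pics
{'clock': 0.0, 'joint_positions': array([-5.88648480e+01,  2.20905810e+01,  3.78839379e-01, -2.84944120e-02,
       -6.84120626e+01, -1.48165942e+01]), 'qvel': array([-0.04055791,  0.07195144,  0.05882544, -0.05196062, -0.11012756,
       -0.02686886]), 'joint_torque': array([ 1.00757701e-03, -3.90666425e+01,  1.87406856e+01,  4.21956182e+00,
        1.10610458e-02, -1.97726040e-04]), 'position': array([ 0.1754263 , -0.59915526,  0.18675646]), 'tool_rot': array([-8.98735402e+01,  6.06783142e-03,  1.63080519e+01]), 'force': array([0.5044354 , 1.52490154, 0.06033178]), 'wrist_torque': array([-0.01032144,  0.01411433,  0.05121757]), 'opening': 1.0014810837307138}
scene {'fx': 508.3127241421705, 'fy': 508.3127241421705, 'cx': 265.55838000063767, 'cy': 210.98491186910624, 'D': array([-0.06820555,  0.        ,  0.        ,  0.        ,  0.        ]), 'position': array([1.15767246, 0.40503637, 0.92241897]), 'orientation': array([ 47.55167593,  -1.08564518, 127.89763403]), 'shot': 1}
carrier1_c [([0.3477, -0.2184, 0.0073], 0.74), ([0.3043, -0.3508, 0.0102], 0.72), ([0.3594, -0.0969, 0.0
[... 1230 characters left out ...]
, 0.61), ([0.4496, -0.212, 0.0405], 0.54)]
rack [([0.6421, 0.0259, 0.0634], 0.75)]
bed [([0.6376, 0.0264, 0.0661], 0.88)]
stick_sole [([0.4392, 0.2618, 0.0146], 0.72)]
stick_handle [([0.4345, 0.2518, 0.0147], 0.64)]
tray [([0.4139, 0.2353, 0.0021], 0.81), ([0.6403, 0.0244, 0.0634], 0.51)]
timer [([0.6449, 0.1829, 0.2157], 0.75)]
timer_grip [([0.6414, 0.1827, 0.2162], 0.54), ([0.6382, 0.0235, 0.0648], 0.35)]
tape [([0.5893, -0.3713, 0.0145], 0.75)]
eyepiece [([0.5406, -0.1218, 0.0523], 0.77)]
prism_block [([0.5454, -0.5161, 0.0259], 0.77), ([0.4526, -0.2096, 0.0411], 0.21)]
load [([0.6389, 0.0231, 0.0672], 0.98)]
lane [([0.6368, 0.0251, 0.0624], 0.62)]
guard [([0.6401, 0.0286, 0.0638], 0.57)]
```

View pics/scene0.png

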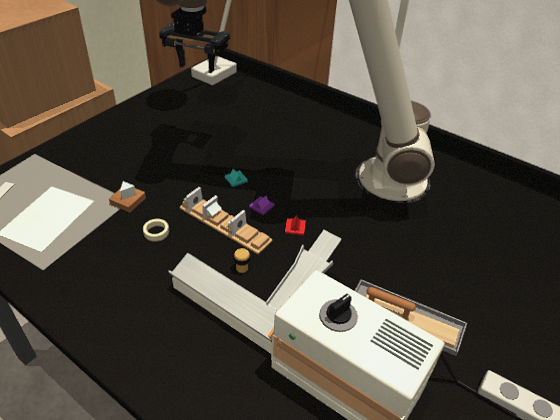

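View pics/top0.png

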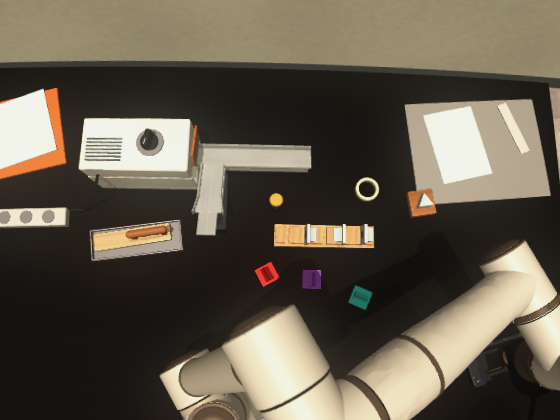

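```bash
cat > h.py <<'E'
import numpy as np, cv2
from scipy.spatial.transform import Rotation as Ro
from workcell import env
def rot(o): return Ro.from_euler('xyz',o,degrees=True).as_matrix()
def proj(f,P):
    P=np.atleast_2d(np.asarray(P,float)); R=rot(f["orientation"])
    c=(P-f["position"])@R; c=c*np.array([1,-1,-1.])
    K=np.array([[f["fx"],0,f["cx"]],[0,f["fy"],f["cy"]],[0,0,1]])
    return cv2.projectPoints(c.reshape(-1,1,3),np.zeros(3),np.zeros(3),K,f["D"])[0].reshape(-1,2)
def ray(f,uv):
    K=np.array([[f["fx"],0,f["cx"]],[0,f["fy"],f["cy"]],[0,0,1]])
    n=cv2.undistortPoints(np.array(uv,float).reshape(-1,1,2),K,f["D"]).reshape(-1,2)
    d=np.c_[n[:,0],-n[:,1],-np.ones(len(n))]@rot(f["orientation"]).T
    return np.array(f["position"]),d
def atz(f,uv,z):
    o,d=ray(f,uv); return o+d*((z-o[2])/d[:,2])[:,None]
def crop(f,x0,y0,x1,y1,name,s=4,pts=None,grid=20):
    im=cv2.resize(f["image"][y0:y1,x0:x1],None,fx=s,fy=s,interpolation=cv2.INTER_CUBIC)
    for g in range((x0//grid+1)*grid,x1,grid): cv2.putText(im,str(g),((g-x0)*s-10,10),0,.35,(0,255,255),1); cv2.line(im,((g-x0)*s,12),((g-x0)*s,18),(0,255,255),1)
    for g in range((y0//grid+1)*grid,y1,grid): cv2.putText(im,str(g),(0,(g-y0)*s+4),0,.35,(0,255,255),1); cv2.line(im,(24,(g-y0)*s),(30,(g-y0)*s),(0,255,255),1)
    if pts is not None:
        for p in np.atleast_2d(pts): cv2.circle(im,(int((p[0]-x0+.5)*s),int((p[1]-y0+.5)*s)),3,(0,0,255),1)
    cv2.imwrite("pics/"+name,im)
E
python3 - <<'E'
from h import *
import pickle
fs=env.grab_frame("scene");ft=env.grab_frame("top")
pickle.dump((fs,ft),open("f0.pkl","wb"))
crop(fs,170,170,310,280,"c1.png",5)
crop(ft,255,180,395,290,"c2.png",5)
crop(fs,160,225,360,345,"c3.png",4)
crop(ft,70,100,330,270,"c4.png",3)
E
```

```text
(no output)
```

View pics/c1.png

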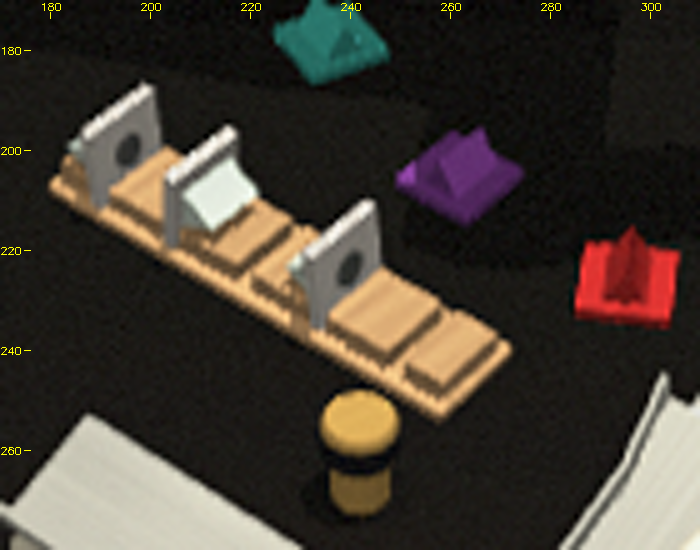

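View pics/c2.png

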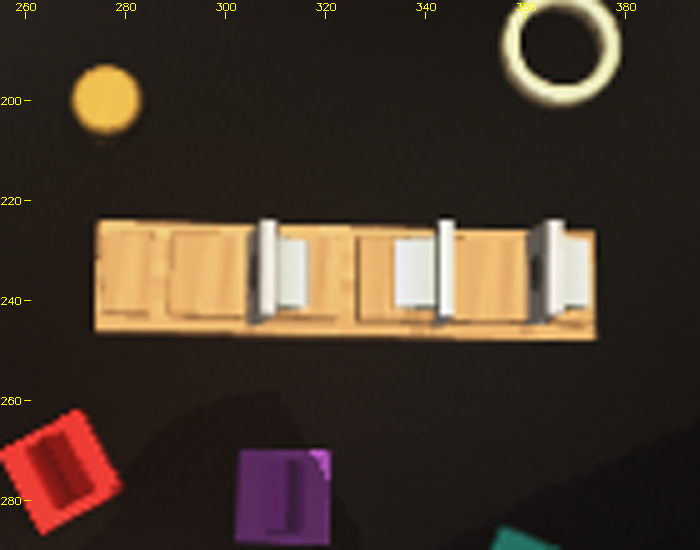

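View pics/c3.png

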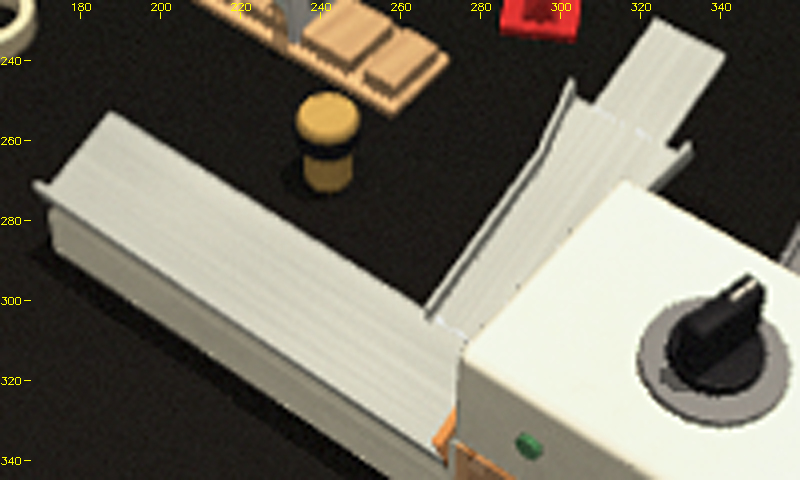

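View pics/c4.png

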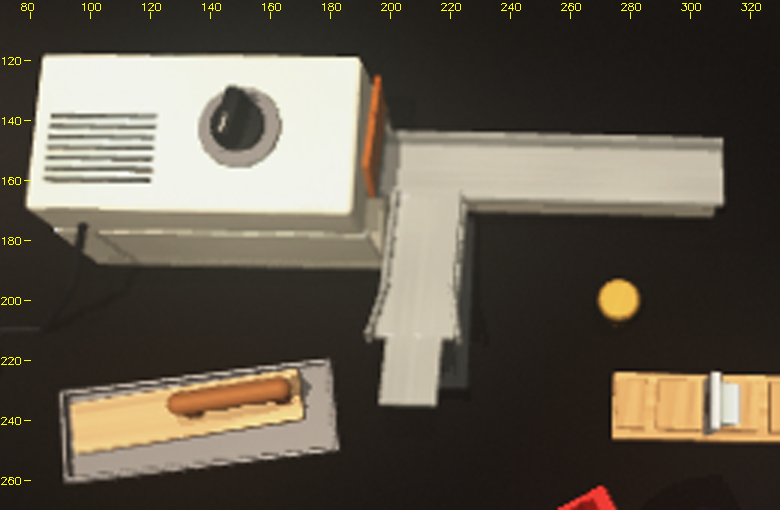

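```bash
cat > fit.py <<'E'
from h import *
import pickle
from scipy.optimize import least_squares
fs,ft=pickle.load(open("f0.pkl","rb"))
def Tz(p,z=0,pitch=0): 
    R=Ro.from_euler('z',p[2]).as_matrix()@Ro.from_euler('y',pitch).as_matrix()
    return R,np.array([p[0],p[1],z])
def fit(p0,z,pitch,obs,name):
    def res(p):
        R,t=Tz(p,z,pitch); return np.concatenate([(proj(f,(R@np.array(l)/1000+t))-uv).ravel() for f,l,uv in obs])
    s=least_squares(res,p0,loss='soft_l1'); print(name,np.round(s.x,4),"res",np.round(res(s.x).reshape(-1,2),1).tolist()); return s.x
def P(x,y,off,s): return np.array([[ (x+.5)/s-.5+off[0],(y+.5)/s-.5+off[1]]])
c1=lambda x,y:P(x,y,(170,170),5); c2=lambda x,y:P(x,y,(255,180),5); c3=lambda x,y:P(x,y,(160,225),4); c4=lambda x,y:P(x,y,(70,100),3)
rack=fit([.46,-.21,0],0,0,[(ft,[30,135,8],c2(98,221)),(ft,[-30,135,8],c2(95,331)),(ft,[-30,-135,8],c2(597,340)),(ft,[30,-135,8],c2(596,231)),
 (fs,[30,-135,8],c1(52,183)),(fs,[30,135,8],c1(440,410)),(fs,[-30,135,8],c1(510,347))],"rack")
bed=fit([.7,.03,0],.045,.349,[(ft,[-265,23,0],c4(379,404)),(ft,[-265,-23,0],c4(436,404)),(ft,[0,-260,14],c4(723,138)),(ft,[-58,-260,0],c4(723,206)),
 (fs,[-265,-23,0],c3(655,18)),(fs,[-265,23,0],c3(725,55)),(fs,[-58,-260,0],c3(112,112)),(fs,[0,-260,14],c3(36,183)),(ft,[-206,23,0],c4(441,338)),(ft,[-206,-36,10],c4(457,340)),(ft,[-206,36,10],c4(368,336))],"bed")
tray=fit([.43,.25,-1.5],0,0,[(ft,[125,-42,16],c4(65,483)) if 0 else (ft,[125,42,16],c4(65,483)),(ft,[125,-42,16],c4(60,391)),(ft,[-125,42,16],c4(338,448)),(ft,[-125,-42,16],c4(330,360))],"tray")
pickle.dump((rack,bed,tray),open("poses.pkl","wb"))
E
python3 fit.py
python3 - <<'E'
from h import *
import pickle
fs,ft=pickle.load(open("f0.pkl","rb"))
for n in ["carrier1_c"]:
    pass
crop(fs,335,265,475,365,"c5.png",5)
crop(ft,80,210,190,270,"c6.png",7)
E
```

```text
rack [ 0.4566 -0.2531  0.0012] res [[0.2, -0.7], [0.2, -0.6], [0.2, 0.1], [0.1, -0.1], [-0.3, -0.6], [0.7, 0.3], [1.5, -0.7]]
bed [0.6821 0.0506 0.0145] res [[0.6, -0.5], [0.5, -0.2], [-0.1, 0.2], [0.2, -1.9], [0.4, -0.7], [0.7, -0.8], [0.1, -0.2], [1.0, -0.5], [-17.9, 0.6], [0.1, -1.8], [0.7, -0.9]]
tray [ 0.429   0.2542 -4.5605] res [[-0.2, 0.0], [-0.3, 0.0], [0.3, 0.7], [0.2, -0.8]]
```

View pics/c5.png

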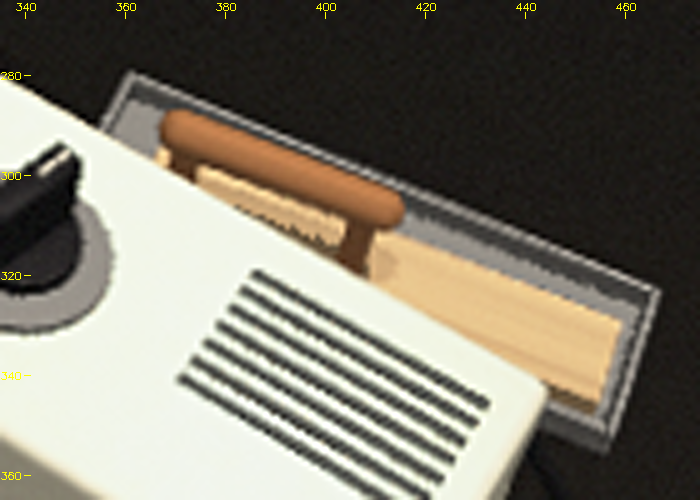

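View pics/c6.png

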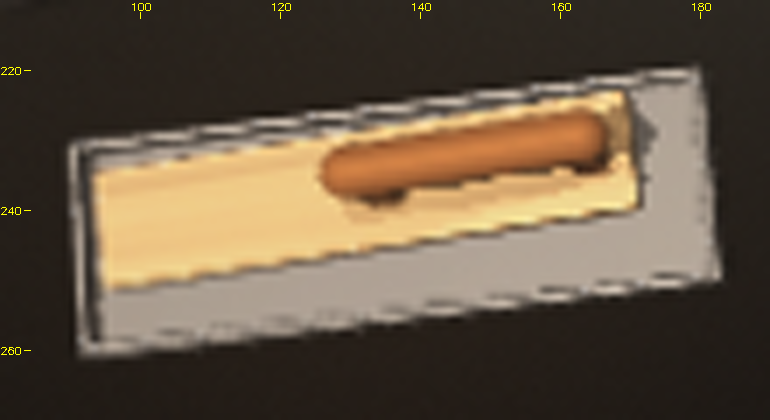

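```bash
python3 - <<'E'
s=open('fit.py').read()
s=s.replace("(ft,[-206,23,0],c4(441,338))","(ft,[-206,-23,0],c4(441,338))")
a=s.index("tray=fit"); b=s.index("pickle.dump(")
s=s[:a]+'''c5=lambda x,y:P(x,y,(335,265),5); c6=lambda x,y:P(x,y,(80,210),7)
tray=fit([.43,.25,1.7],0,0,[(ft,[125,42,16],c6(80,355)),(ft,[125,-42,16],c6(70,143)),(ft,[-125,42,16],c6(722,280)),(ft,[-125,-42,16],c6(697,66)),
 (fs,[-125,42,16],c5(133,72)),(fs,[125,42,16],c5(660,291)),(fs,[125,-42,16],c5(606,436))],"tray")
stick=fit([.43,.25,1.7],0.01,0,[(ft,[105,23,6],c6(103,292)),(ft,[105,-23,6],c6(93,172)),(ft,[-105,23,6],c6(640,208)),(ft,[-105,-23,6],c6(626,90)),
 (fs,[105,23,6],c5(622,318)),(fs,[105,-23,6],c5(597,412)),(fs,[-50,0,44],c5(282,167)),(ft,[-50,0,44],c6(464,153))],"stick")
from scipy.optimize import least_squares
# carriers: known slot; prisms
for nm,slot,sgn in (("A",1,-1),("B",-1,1),("C",-2,-1)):
    R,t=Tz(rack); c=R@np.array([0,slot*.05,.033])+t
    Rp=R@np.array([[0,sgn*-1,0],[sgn,0,0],[0,0,1.]])
    for f,n in((fs,"s"),(ft,"t")):
        pts=[c+Rp@np.array(q)/1000 for q in [(-4,-25,25),(-4,25,25),(4,-25,25),(4,25,25),(-4,-25,-13),(-4,25,-13),(4,-18,0),(4,18,0),(25,0,0)]]
        globals().setdefault("ov_"+n,[]).extend(proj(f,pts))
crop(fs,170,170,310,280,"o1.png",5,ov_s); crop(ft,255,180,395,290,"o2.png",5,ov_t)
'''+s[b:].replace("(rack,bed,tray)","(rack,bed,tray,stick)")
open('fit.py','w').write(s)
E
python3 fit.py
```

```text
rack [ 0.4566 -0.2531  0.0012] res [[0.2, -0.7], [0.2, -0.6], [0.2, 0.1], [0.1, -0.1], [-0.3, -0.6], [0.7, 0.3], [1.5, -0.7]]
bed [0.6822 0.0509 0.0139] res [[0.4, -0.6], [0.3, -0.3], [-0.2, 0.2], [0.0, -1.9], [0.6, -0.6], [0.9, -0.7], [0.2, -0.1], [1.1, -0.5], [0.3, 0.8], [-0.1, -1.9], [0.5, -0.9]]
tray [0.4307 0.254  1.7151] res [[0.2, -0.6], [0.1, -1.0], [-0.0, -0.1], [1.0, -0.4], [-0.2, -1.1], [0.9, -0.5], [2.0, -0.3]]
stick [0.4379 0.2649 1.7477] res [[0.4, -1.0], [0.4, -0.5], [-0.0, -0.2], [0.1, -0.1], [0.7, 0.2], [1.0, -2.3], [0.1, -0.1], [0.4, 0.1]]
```

```bash
cd pics; python3 -c "
import cv2,numpy as np
a=cv2.imread('o1.png');b=cv2.imread('o2.png')
cv2.imwrite('o3.png',cv2.resize(np.vstack([a[50:350],b[180:350]]),None,fx=1.1,fy=1.1))"
```

```text
(no output)
```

View pics/o3.png

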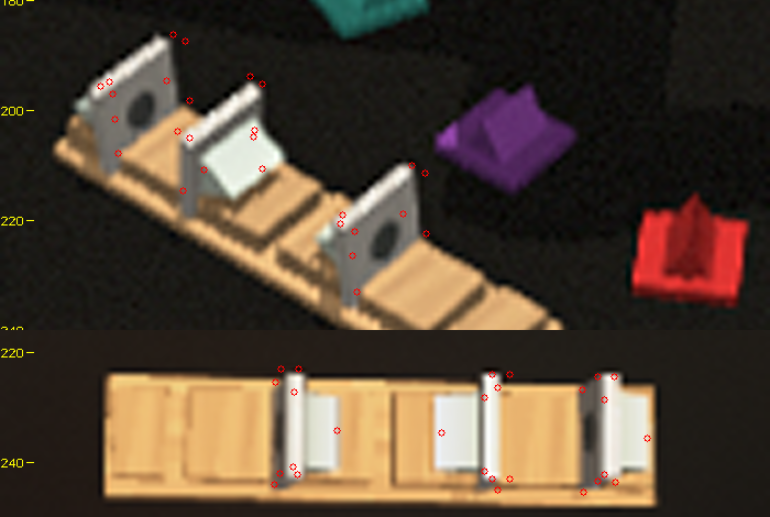

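Run:
```python
from h import *
import pickle
fs,ft=pickle.load(open("f0.pkl","rb")); rack,bed,tray,stick=pickle.load(open("poses.pkl","rb"))
for nm,u,s in(("A",267.5,1),("B",446,-1),("C",556,-2)):
    for v0,v1 in((220,315),):
        p=[atz(ft,[((u+.5)/5-.5+255,(v+.5)/5-.5+180)],.058)[0] for v in(v0,v1)]
        print(nm,np.round(p,4).tolist(), "slot y",rack[1]+s*.05)
d=3
# knob
for f,n,k in((fs,"s",(315,280,365,335)),(ft,"t",(130,115,170,160))): crop(f,*k,"k"+n+".png",10,grid=10)
# IK
bp=bed
Rb=Ro.from_euler('z',bp[2]).as_matrix()@Ro.from_euler('y',.349).as_matrix()
for a in (20,30,40,50):
    ar=np.radians(a)
    for sg in (1,-1):
        y=np.array([0,0,-1.])*np.cos(ar)+np.array([-1.,0,0])*np.sin(ar)
        z=np.array([0,sg,0.]); x=np.cross(y,z); G=np.c_[x,y,z]  # plate frame
        for prism in (1,-1):
            Rp=np.array([[0,-prism,0],[prism,0,0],[0,0,1.]])
            R=Rp@G; o=Ro.from_matrix(R).as_euler('xyz',degrees=True)
            p=np.array([.4566,-.2531,.12])
            print("pick",a,sg,prism,np.round(o,1),np.round(q,1) if (q:=env.inverse_kinematics(p,o)) is not None else None)
        Rpl=np.c_[Rb[:,2],Rb[:,1],-Rb[:,0]]
        R=Rpl@G; o=Ro.from_matrix(R).as_euler('xyz',degrees=True)
        t=np.array([bp[0],bp[1],.045])+Rb@np.array([-.235,0,.004])+y[0]*0
        print("place",a,sg,np.round(o,1),np.round(q,1) if (q:=env.inverse_kinematics(t,o)) is not None else None)
```

```text
A [[0.4789, -0.2054, 0.058], [0.4293, -0.2061, 0.058]] slot y -0.2030680249951926
B [[0.4815, -0.2984, 0.058], [0.4317, -0.2984, 0.058]] slot y -0.3030680249951926
C [[0.483, -0.3561, 0.058], [0.4331, -0.3557, 0.058]] slot y -0.35306802499519263
pick 20 1 1 [-90.  20.  90.] [  0.4  12.6 -37.1  29.3 -44.3 -22.3]
pick 20 1 -1 [-90.  20. -90.] [ -24.1   22.7   -4.8  -19.2  -72.  -148.4]
place 20 1 [-90.  -50.    0.8] None
pick 20 -1 1 [-90. -20. -90.] [  0.4  12.6 -37.1  29.3 -44.3 157.7]
pick 20 -1 -1 [-90. -20.  90.] [-24.1  22.7  -4.8 -19.2 -72.   31.6]
place 20 -1 [ -90.    50.  -179.2] None
pick 30 1 1 [-90.  30.  90.] [  3.7  13.1 -44.5  45.4 -44.4 -40.3]
pick 30 1 -1 [-90.  30. -90.] [ -29.5   27.1    1.2  -26.1  -81.  -142.4]
place 30 1 [-90.  -40.    0.8] None
pick 30 -1 1 [-90. -30. -90.] [  3.7  13.1 -44.5  45.4 -44.4 139.7]
pick 30 -1 -1 [-90. -30.  90.] [-29.5  27.1   1.2 -26.1 -81.   37.6]
place 30 -1 [ -90.    40.  -179.2] None
pick 40 1 1 [-90.  40.  90.] [  6.2  15.2 -49.8  58.8 -48.3 -55.7]
pick 40 1 -1 [-90.  40. -90.] [ -34.1   32.     6.4  -32.2  -89.7 -138.4]
place 40 1 [-90.  -30.    0.8] None
pick 40 -1 1 [-90. -40. -90.] [  6.2  15.2 -49.8  58.8 -48.3 124.3]
pick 40 -1 -1 [-90. -40.  90.] [-34.1  32.    6.4 -32.2 -89.7  41.6]
place 40 -1 [ -90.    30.  -179.2] None
pick 50 1 1 [-90.  50.  90.] [  8.6  18.8 -53.3  68.  -54.8 -68.2]
pick 50 1 -1 [-90.  50. -90.] [ -37.8   37.    11.   -37.7  -98.1 -135.8]
place 50 1 [-90.  -20.    0.8] [  32.3   -0.9  -50.    24.3  -25.7 -142.1]
pick 50 -1 1 [-90. -50. -90.] [  8.6  18.8 -53.3  68.  -54.8 111.8]
pick 50 -1 -1 [-90. -50.  90.] [-37.8  37.   11.  -37.7 -98.1  44.2]
place 50 -1 [ -90.    20.  -179.2] [ 32.3  -0.9 -50.   24.3 -25.7  37.9]
```

View pics/ks.png

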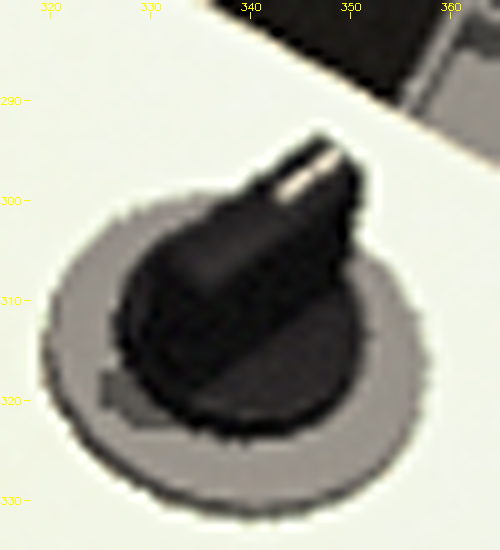

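View pics/kt.png

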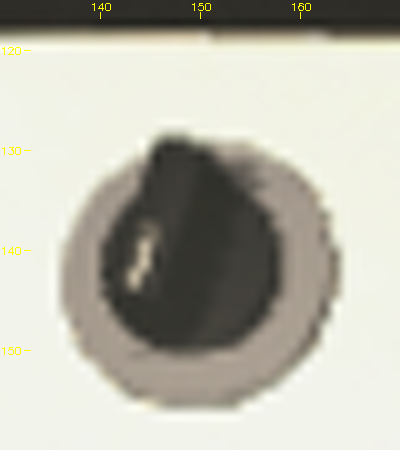

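```bash
cat > car.py <<'E'
from h import *
import pickle
rack,bed,tray,stick=pickle.load(open("poses.pkl","rb"))
RX,RY=.4566,-.2521; LEAN=.075
Rb=Ro.from_euler('z',bed[2]).as_matrix()@Ro.from_euler('y',.349).as_matrix(); tb=np.array([bed[0],bed[1],.045])
def G(a,sg):
    ar=np.radians(a); y=np.array([-np.sin(ar),0,-np.cos(ar)]); z=np.array([0,sg,0.]); return np.c_[np.cross(y,z),y,z]
eul=lambda R: Ro.from_matrix(R).as_euler('xyz',degrees=True)
def pick(slot,prism,a,sg,up=.006):
    Rp=np.array([[0,-prism,0],[prism,0,0],[0,0,1.]])@Ro.from_euler('y',LEAN).as_matrix()
    c=np.array([RX,RY+slot*.05,.008])+Rp@np.array([0,0,.025+up])
    R=Rp@G(a,sg); return c+.019*R[:,1],eul(R)
def place(a,sg,x=-.235,z=.004,up=.006):
    Rpl=np.c_[Rb[:,2],Rb[:,1],-Rb[:,0]]
    R=Rpl@G(a,sg); c=tb+Rb@np.array([x,0,z])+Rpl@np.array([0,0,up]); return c+.019*R[:,1],eul(R)
E
python3 - <<'E'
from car import *
def ik(p,o):
    q=env.inverse_kinematics(p,o); return None if q is None else np.round(q,0)
for a in(45,50,55,60,65):
    print(a,"place",ik(*place(a,-1)),ik(*place(a,-1,z=.064)))
    for n,s,pr in(("A",1,-1),("B",-1,1),("C",-2,-1)):
        p,o=pick(s,pr,a,-1); print("  ",n,np.round(p,3),ik(p,o),ik(p+[0,0,.15],o))
fs,ft=pickle.load(open("f0.pkl","rb")); crop(fs,140,0,260,100,"g.png",6)
print(Rb[:,0])
E
```

```text
45 place None [ 31.  -4. -49.  30. -26.  35.]
   A [ 0.457 -0.19   0.027] [-33.  40.   1. -39. -85.  49.] [-33.  29.   7. -40. -98.  39.]
   B [ 0.457 -0.314  0.027] [ -9.  28. -57.  95. -49.  96.] [  0.  14. -50.  69. -54. 123.]
   C [ 0.457 -0.34   0.027] [-43.  48.  18. -34. -97.  50.] [ -43.   39.   25.  -36. -109.   41.]
50 place [ 31.   1. -52.  28. -22.  35.] [ 31.  -2. -42.  18. -34.  45.]
   A [ 0.457 -0.189  0.028] [-35.  43.   3. -42. -89.  51.] [ -35.   32.    9.  -43. -102.   40.]
   B [ 0.457 -0.315  0.028] [ -7.  31. -58.  96. -54.  91.] [  1.  15. -52.  74. -58. 118.]
   C [ 0.457 -0.339  0.028] [ -44.   51.   21.  -37. -102.   50.] [ -44.   42.   27.  -39. -113.   41.]
55 place [ 31.   3. -45.  15. -30.  47.] [ 30.   1. -36.  11. -41.  53.]
   A [ 0.457 -0.188  0.029] [-37.  45.   5. -44. -94.  52.] [ -37.   34.   10.  -46. -105.   41.]
   B [ 0.457 -0.316  0.029] [ -5.  34. -58.  96. -60.  88.] [  1.  17. -53.  78. -62. 112.]
   C [ 0.457 -0.338  0.029] [ -45.   53.   24.  -39. -106.   50.] [ -45.   44.   29.  -43. -117.   40.]
60 place [ 30.   5. -38.   8. -38.  55.] [ 28.   3. -30.   6. -48.  59.]
   A [ 0.457 -0.187  0.031] [-38.  48.   7. -46. -98.  53.] [ -38.   36.   11.  -48. -109.   41.]
   B [ 0.457 -0.317  0.031] [ -3.  37. -59.  96. -65.  84.] [  2.  20. -55.  81. -66. 107.]
   C [ 0.457 -0.337  0.031] [ -46.   56.   26.  -42. -111.   50.] [ -47.   46.   31.  -46. -121.   39.]
65 place [ 28.   8. -33.   3. -45.  61.] [ 27.   6. -25.   3. -54.  63.]
   A [ 0.457 -0.187  0.032] [ -39.   50.    9.  -48. -102.   53.] [ -39.   39.   12.  -51. -112.   42.]
   B [ 0.457 -0.318  0.032] [ -1.  40. -59.  95. -70.  81.] [  3.  22. -56.  83. -70. 103.]
   C [ 0.457 -0.337  0.032] [ -47.   58.   29.  -45. -115.   49.] [ -48.   48.   32.  -50. -125.   38.]
[ 0.93962449  0.01305215 -0.34195826]
```

View pics/g.png

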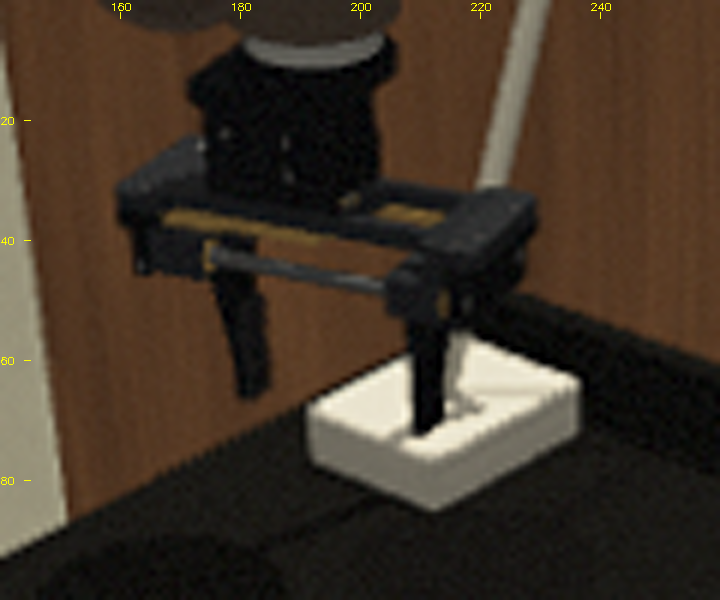

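```bash
cat >> car.py <<'E'
def do_pick(slot,prism,a=52,sg=-1,up=.007):
    p,o=pick(slot,prism,a,sg,up); d=rot(o)[:,1]
    env.gripper_to(1.0)
    env.goto(p-.16*d,o)
    env.move_straight(p-.05*d,rate=.2)
    hit=env.move_straight(p,rate=.08,force_limit=8)
    s=env.read_state(); print("at",np.round(s["position"]-p,4),"hit",hit,np.round(s["force"],1))
    env.gripper_to(0.0,grasp_force=20)
    s=env.read_state(); print("opening",s["opening"],"force",np.round(s["force"],1),s["clock"])
    p2=s["position"]+np.array([0,0,.03]); env.move_straight(p2,rate=.08)
    env.move_straight(p2+np.array([0,0,.13]),rate=.2)
    s=env.read_state(); print("lifted",s["opening"],np.round(s["joint_positions"],0),s["clock"])
def do_over(a=52,sg=-1,up=.007):
    p,o=place(a,sg,up=up,z=.07); env.goto(p,o)
def do_place(a=52,sg=-1,up=.007):
    p,o=place(a,sg,up=up,z=.014); env.move_straight(p,o,rate=.1)
    p,o=place(a,sg,up=up,z=0.0); hit=env.move_straight(p,rate=.02,force_limit=3)
    s=env.read_state(); print("hit",hit,"bed z of plate", (Rb.T@(s["position"]-p))[2],np.round(s["force"],1),s["opening"])
E
python3 - <<'E'
from car import *
do_pick(-2,-1)
f=env.grab_frame("scene"); cv2.imwrite("pics/p1.png",f["image"])
E
```

```text
at [ 0.0001 -0.0006  0.0002] hit False [ 0.4 -0.   0.1]
opening 0.005186931473148293 force [-0.4  0.3  0.7] 5.9917
lifted 0.0048465999658403765 [ -45.   42.   28.  -41. -116.   40.] 7.3167
```

View pics/p1.png

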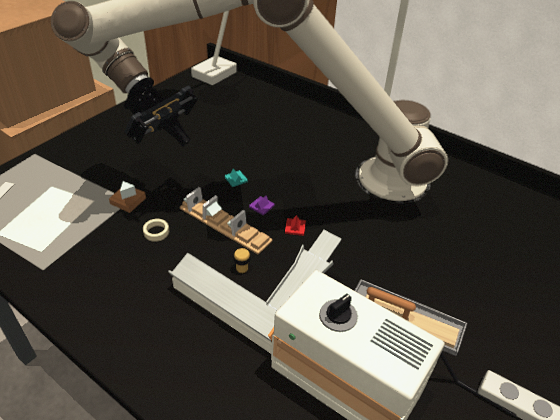

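Run:
```python
from car import *
fs=env.grab_frame("scene");ft=env.grab_frame("top")
s=env.read_state(); R=rot(s["tool_rot"]); p=s["position"]; print(p,s["tool_rot"])
pts=[p,p-.019*R[:,1],p-.07*R[:,1],p-.07*R[:,1]+.09*R[:,2],p-.07*R[:,1]-.09*R[:,2]]
u=proj(fs,pts);crop(fs,100,50,240,170,"m1.png",5,u)
u=proj(ft,pts);print(u);crop(ft,300,150,440,270,"m2.png",5,u)
```

```text
[ 0.45617174 -0.33811722  0.18750849] [-89.69004298 -56.47659942  89.73834754]
[[368.96952582 225.32340644]
 [376.65532834 224.73535054]
 [397.90175347 223.10297801]
 [398.6693452  262.92225236]
 [396.94994889 184.49081619]]
```

View pics/m1.png

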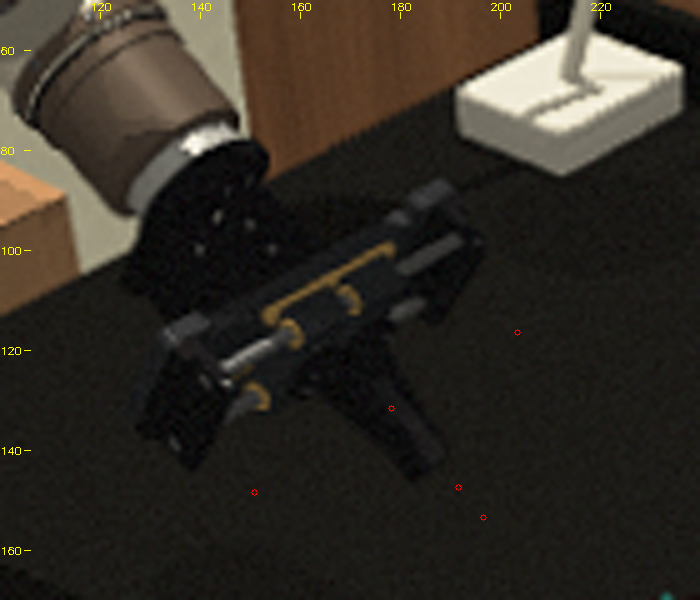

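View pics/m2.png

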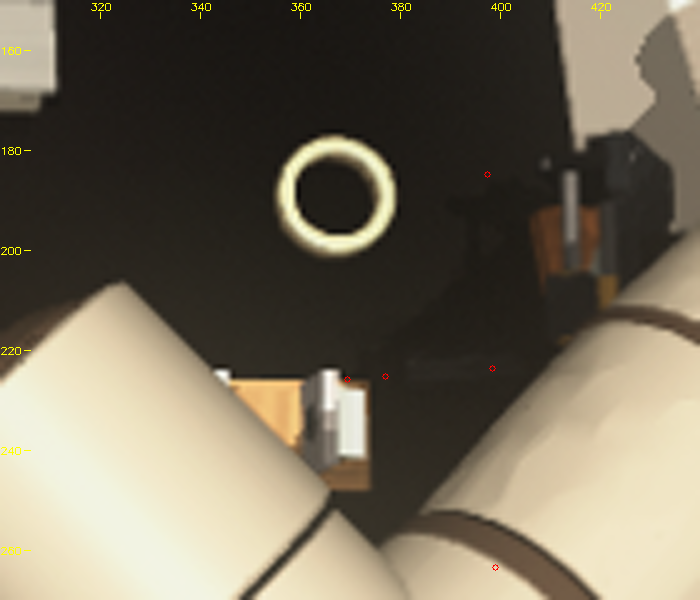

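```bash
python3 - <<'E'
from car import *
fs,ft=pickle.load(open("f0.pkl","rb"))
p=np.array([.1754,-.5992,.1868]); R=rot([-89.87,0,16.3])
pts=[p,p+.0435*R[:,2],p-.0435*R[:,2],p-.07*R[:,1]]
print(proj(fs,pts))
E
python3 - <<'E'
from car import *
# where is tip really? look with nothing else: state now
s=env.read_state(); print(s["position"],s["opening"])
q=s["joint_positions"]; print(np.round(q,2), env.inverse_kinematics(s["position"],s["tool_rot"]))
E
```

```text
[[198.12480165  78.2998996 ]
 [211.11863513  81.00208812]
 [185.34704043  75.65380901]
 [196.49144776  56.60447868]]
[ 0.45617174 -0.33811722  0.18750849] 0.004318787784221444
[ -44.76   42.1    28.11  -41.07 -115.93   39.92] [ -44.75751097   42.09989638   28.11279344  -41.06891108 -115.92563145
   39.91614899]
```

Run:
```python
from car import *
o=[-90,0,90]
env.goto([.42,-.47,.15],o)
env.move_straight([.42,-.47,.01],rate=.15)
fs=env.grab_frame("scene")
print(env.move_straight([.42,-.47,-.035],rate=.03,force_limit=4))
s=env.read_state(); print(s["position"],s["force"],s["clock"])
fs=env.grab_frame("scene"); crop(fs,90,120,230,230,"t1.png",5,proj(fs,[[.42,-.47,0],s["position"]]))
env.move_straight([.42,-.47,.1],rate=.15)
```

```text
True
[ 0.41988303 -0.46994833 -0.03418534] [-0.75517404 -0.27645481  5.34737822] 10.8667
```

View pics/t1.png

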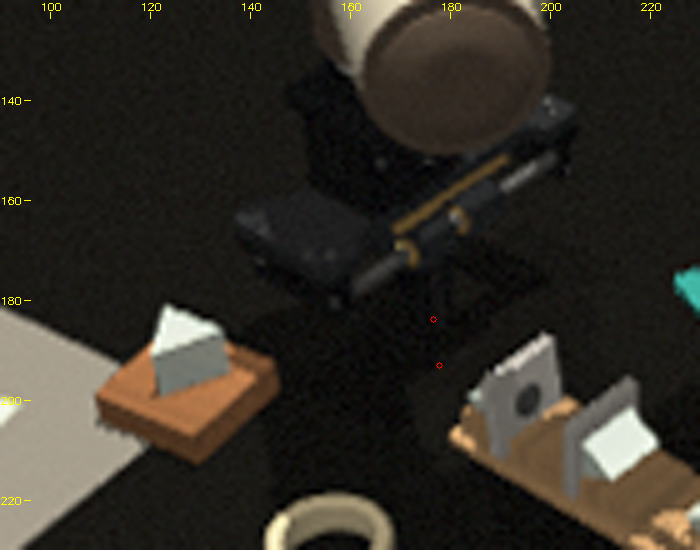

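```bash
sed -i 's/\.019\*R/GP*R/; ' car.py; sed -i 's/c+\.019\*R/c+GP*R/g' car.py; sed -i 's/^RX,RY/GP=.019+.0335\nRX,RY/' car.py; grep -n GP car.py
python3 - <<'E'
from car import *
p,o=pick(-2,-1,52,-1,.007); d=rot(o)[:,1]
env.gripper_to(1.0)
env.goto(p-.16*d,o)
env.move_straight(p-.06*d,rate=.2)
print(env.move_straight(p,rate=.06,force_limit=8))
s=env.read_state(); print(s["position"]-p,s["force"],s["clock"])
fs=env.grab_frame("scene"); crop(fs,120,120,260,230,"t2.png",5,proj(fs,[p-.0335*d,p-.0525*d]))
ft=env.grab_frame("top"); crop(ft,300,180,440,290,"t3.png",5,proj(ft,[p-.0335*d,p-.0525*d]))
E
```

```text
4:GP=.019+.0335
13:    R=Rp@G(a,sg); return c+GP*R[:,1],eul(R)
16:    R=Rpl@G(a,sg); c=tb+Rb@np.array([x,0,z])+Rpl@np.array([0,0,up]); return c+GP*R[:,1],eul(R)
False
[ 0.0001369  -0.00042812  0.0001778 ] [-0.83331529  0.17515677 -0.9769197 ] 16.2833
```

View pics/t2.png

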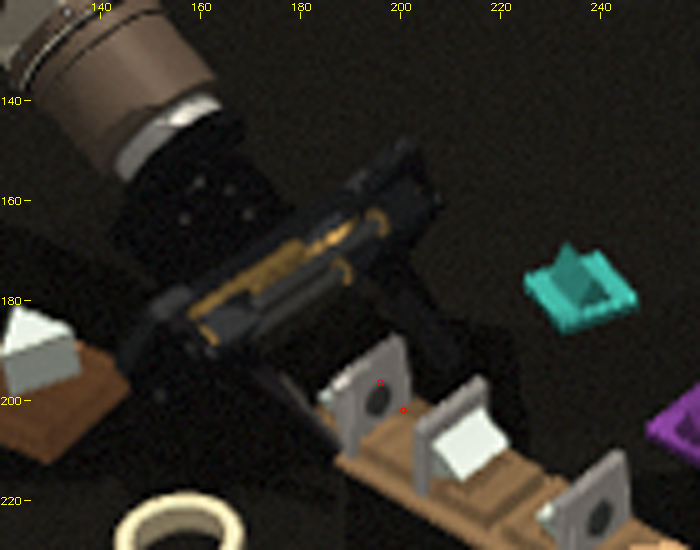

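View pics/t3.png

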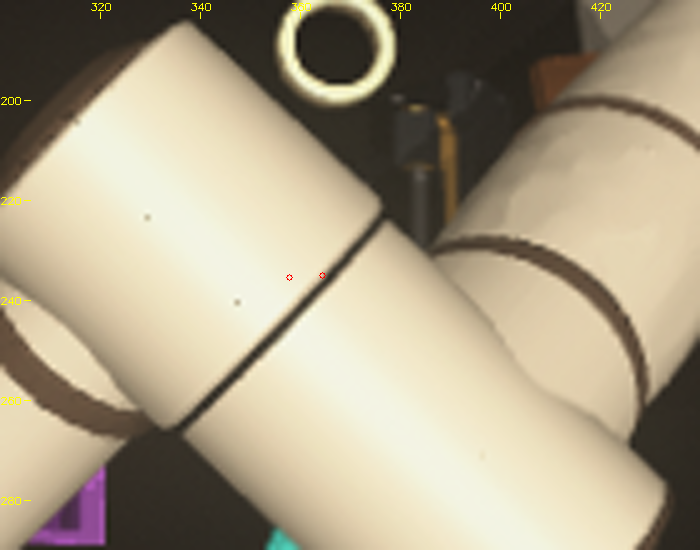

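Run:
```python
from car import *
env.gripper_to(0.0,grasp_force=20)
s=env.read_state(); print("opening",s["opening"],np.round(s["force"],1),s["clock"])
if s["opening"]>.3:
    p2=s["position"]+np.array([0,0,.03]); env.move_straight(p2,rate=.08)
    env.move_straight(p2+np.array([0,0,.13]),rate=.25)
    do_over()
    s=env.read_state(); print("over",s["opening"],np.round(s["joint_positions"],0),s["clock"])
    fs=env.grab_frame("scene"); crop(fs,250,140,390,260,"t4.png",5)
```

```text
opening 0.5694220240557932 [ 0.6  0.1 -0.5] 17.1
over 0.5728760230094411 [ 30.   2. -41.  17. -32.  48.] 19.7917
```

View pics/t4.png

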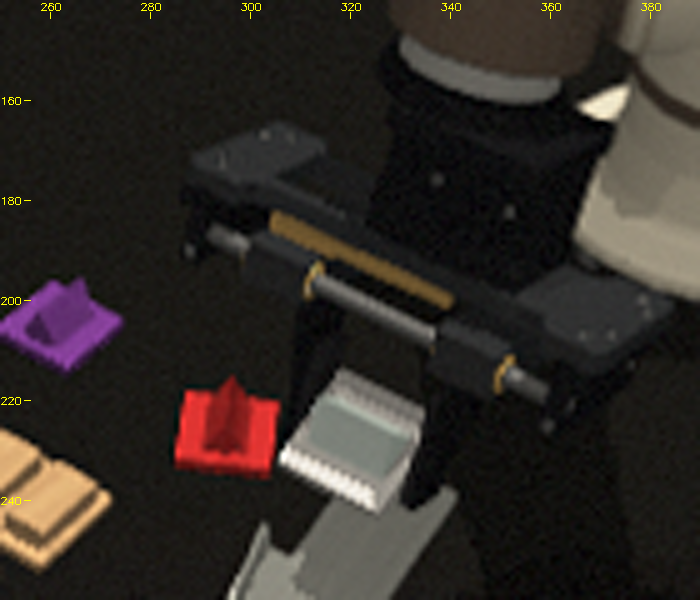

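Run:
```python
from car import *
do_place()
fs=env.grab_frame("scene"); crop(fs,250,180,390,300,"t5.png",5)
```

```text
hit True bed z of plate 0.003485742202168371 [0.1 0.6 0.5] 0.5703042268037606
```

View pics/t5.png

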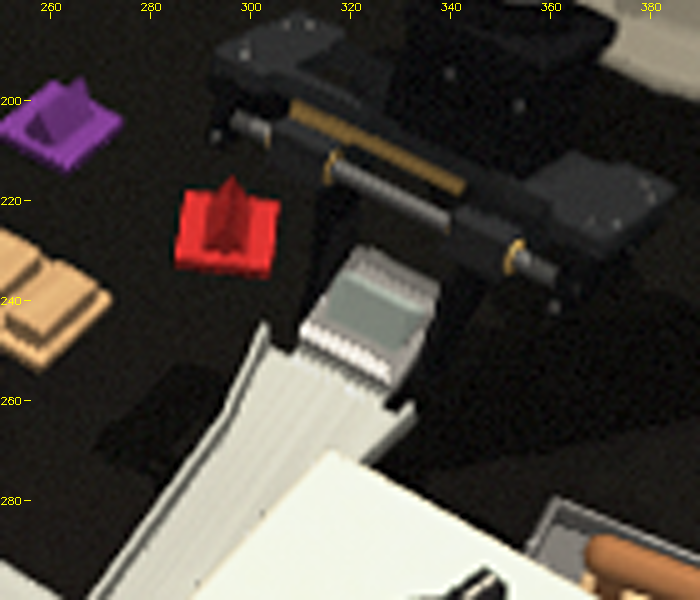

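```bash
cat >> car.py <<'E'
def release():
    env.gripper_to(1.0); 
    s=env.read_state(); env.move_straight(s["position"]+.05*Rb[:,2]-.02*Rb[:,0],rate=.2)
E
python3 - <<'E'
from car import *
release(); s=env.read_state(); print(s["clock"])
env.goto(s["position"]+np.array([-.0,-.12,.1]),s["tool_rot"])
fs=env.grab_frame("scene"); crop(fs,230,200,370,350,"t6.png",4)
ft=env.grab_frame("top"); crop(ft,170,110,310,250,"t7.png",4)
E
```

```text
22.475
```

View pics/t6.png

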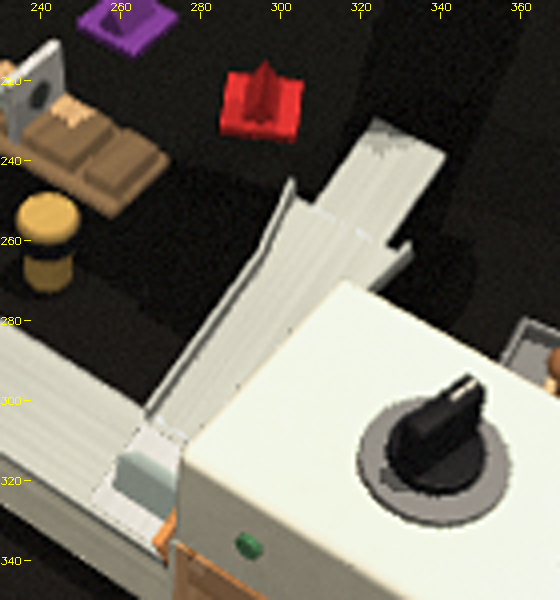

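View pics/t7.png

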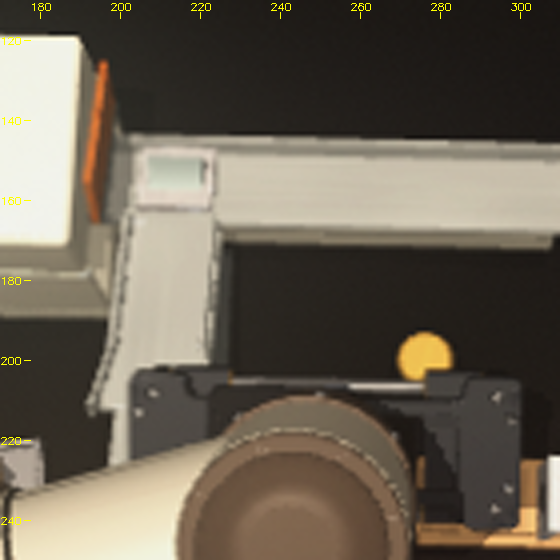

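```bash
cat > cyc.py <<'E'
import sys
from car import *
slot,pr,up=int(sys.argv[1]),int(sys.argv[2]),float(sys.argv[3])
do_pick(slot,pr,up=up)
if env.read_state()["opening"]<.45: print("MISSED"); sys.exit()
do_over(up=up); do_place(up=up)
fs=env.grab_frame("scene"); crop(fs,250,180,390,300,sys.argv[4],5)
E
python3 cyc.py 1 -1 .009 u1.png
```

```text
at [ 0.0001 -0.0002 -0.    ] hit False [-0.8  0.3  0.5]
opening 0.5690845571521337 force [-0.2 -0.2  0.3] 26.8417
lifted 0.5729050598149709 [ -34.   31.    6.  -45. -101.   40.] 28.1667
hit True bed z of plate 0.002992246150554942 [2.2 0.8 1.4] 0.5670795754303212
```

View pics/u1.png

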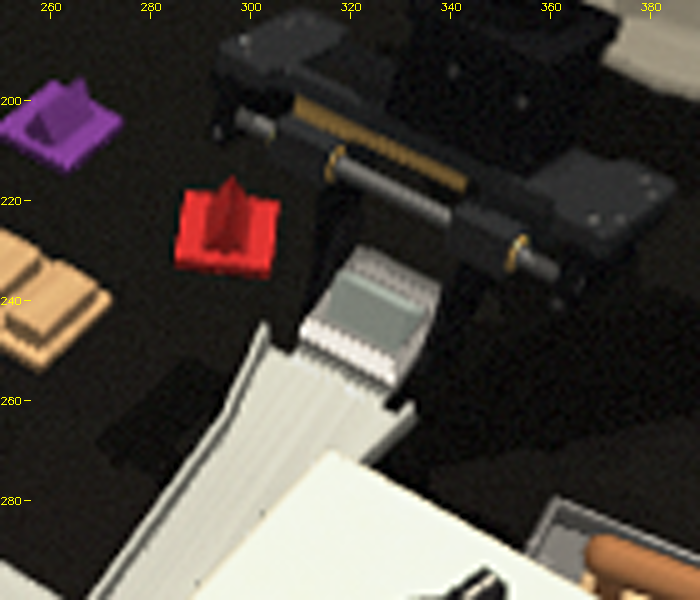

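Run:
```python
from car import *
release(); s=env.read_state()
env.goto(s["position"]+np.array([-.0,-.12,.1]),s["tool_rot"])
ft=env.grab_frame("top"); crop(ft,170,110,310,250,"t8.png",4)
for up in(.007,.009):
  for sg in(-1,1):
    p,o=pick(-1,1,52,sg,up); d=rot(o)[:,1]
    print(sg,[np.round(q,0) if (q:=env.inverse_kinematics(x,o)) is not None else None for x in(p,p-.05*d,p-.16*d,p+[0,0,.16])])
```

```text
-1 [array([-12.,  34., -58., 103., -57.,  88.]), array([ -3.,  31., -58.,  92., -56.,  91.]), array([ 17.,  24., -55.,  67., -60., 102.]), array([ -4.,  17., -53.,  81., -57., 114.])]
1 [array([-12.,  34., -58., 103., -57., -92.]), array([ -3.,  31., -58.,  92., -56., -89.]), array([ 17.,  24., -55.,  67., -60., -78.]), array([ -4.,  17., -53.,  81., -57., -66.])]
-1 [array([-12.,  34., -58., 103., -57.,  88.]), array([ -3.,  30., -58.,  92., -56.,  92.]), array([ 17.,  24., -54.,  66., -60., 102.]), array([ -4.,  17., -53.,  80., -57., 115.])]
1 [array([-12.,  34., -58., 103., -57., -92.]), array([ -3.,  30., -58.,  92., -56., -88.]), array([ 17.,  24., -54.,  66., -60., -78.]), array([ -4.,  17., -53.,  80., -57., -65.])]
```

View pics/t8.png

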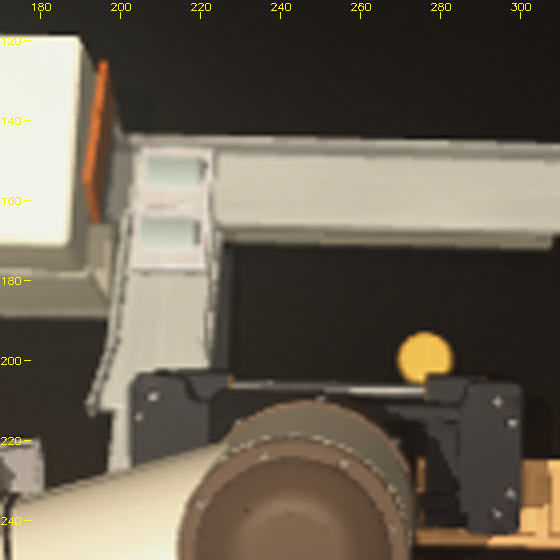

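```bash
python3 cyc.py -1 1 .009 u2.png; python3 -c "
from car import *
f=env.grab_frame('scene');cv2.imwrite('pics/u3.png',f['image'])"
```

```text
at [0.0004 0.0005 0.0004] hit False [ 0.3 -0.3 -0.3]
opening 0.5749247607215793 force [-0.5 -0.2  0.2] 36.0917
lifted 0.5702486970770596 [ -4.  17. -53.  80. -57. 115.] 37.4167
hit True bed z of plate 0.005269894522282535 [0.8 0.3 1.4] 0.5710432022488318
```

View pics/u3.png

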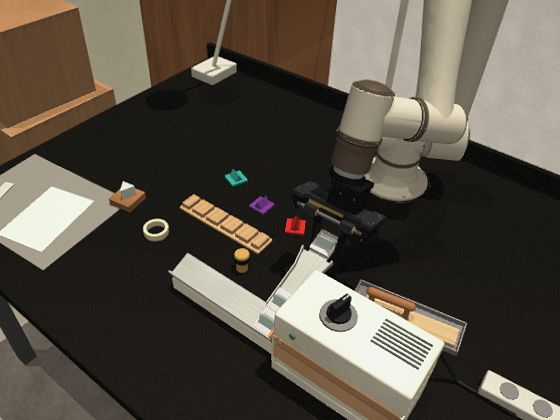

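Run:
```python
from car import *
release(); s=env.read_state(); 
env.goto(s["position"]+np.array([-.03,-.10,.15]),s["tool_rot"])
fs=env.grab_frame("scene");ft=env.grab_frame("top"); pickle.dump((fs,ft),open("f1.pkl","wb"))
crop(ft,170,110,310,250,"v1.png",4); crop(ft,80,210,190,270,"v2.png",7);crop(fs,335,265,475,365,"v3.png",5)
crop(fs,230,230,370,350,"v4.png",5)
print(env.read_state()["clock"])
R=Ro.from_euler('z',stick[2]).as_matrix(); h=np.array([stick[0],stick[1],.01])+R@[-.05,0,.044]; print("handle",h)
for phi in(0,10,20):
  for s in(1,-1):
    f=np.radians(phi)
    # tool dir in stick frame; at lane tool = Rs@Gs
    for sgn in(1,-1):
        y=np.array([0,sgn*np.sin(f),-np.cos(f)]); x=np.array([s,0,0.]); z=np.cross(x,y); Gs=np.c_[x,y,z]
        Rl=np.c_[Rb[:,1],-Rb[:,0],Rb[:,2]]
        a=env.inverse_kinematics(h+.0525*(R@Gs)[:,1],eul(R@Gs))
        l=[env.inverse_kinematics(tb+Rb@[-.026,yy,.051+up]+.0525*(Rl@Gs)[:,1],eul(Rl@Gs)) for yy,up in((-.195,.06),(-.195,0),(-.09,0))]
        print(phi,s,sgn,[None if q is None else np.round(q).tolist() for q in[a]+l], np.round((Rl@Gs)[:,1],2))
```

```text
42.2167
handle [0.44673298 0.2156909  0.054     ]
0 1 1 [[45.0, 23.0, -31.0, 0.0, -37.0, -34.0], [1.0, 44.0, 26.0, -0.0, -91.0, -0.0], [1.0, 45.0, 18.0, -0.0, -83.0, -0.0], [9.0, 43.0, 16.0, -3.0, -83.0, -7.0]] [-0.34 -0.   -0.94]
0 1 -1 [[45.0, 23.0, -31.0, 0.0, -37.0, -34.0], [1.0, 44.0, 26.0, -0.0, -91.0, -0.0], [1.0, 45.0, 18.0, -0.0, -83.0, -0.0], [9.0, 43.0, 16.0, -3.0, -83.0, -7.0]] [-0.34 -0.   -0.94]
0 -1 1 [[45.0, 23.0, -31.0, 0.0, -37.0, 146.0], None, None, [9.0, 43.0, 16.0, -3.0, -83.0, 173.0]] [-0.34 -0.   -0.94]
0 -1 -1 [[45.0, 23.0, -31.0, 0.0, -37.0, 146.0], None, None, [9.0, 43.0, 16.0, -3.0, -83.0, 173.0]] [-0.34 -0.   -0.94]
10 1 1 [[41.0, 27.0, -22.0, -7.0, -51.0, -27.0], [1.0, 50.0, 34.0, -0.0, -104.0, -0.0], [1.0, 50.0, 26.0, -0.0, -96.0, -0.0], [9.0, 49.0, 25.0, -4.0, -96.0, -7.0]] [-0.5  -0.01 -0.87]
10 1 -1 [[47.0, 19.0, -44.0, 18.0, -19.0, -54.0], [1.0, 39.0, 17.0, -0.0, -78.0, -0.0], [1.0, 39.0, 10.0, -0.0, -70.0, -0.0], [10.0, 38.0, 8.0, -2.0, -69.0, -8.0]] [-0.17 -0.   -0.98]
10 -1 1 [[41.0, 27.0, -22.0, -7.0, -51.0, 153.0], None, None, [9.0, 49.0, 25.0, -4.0, -96.0, 173.0]] [-0.5  -0.01 -0.87]
10 -1 -1 [[47.0, 19.0, -44.0, 18.0, -19.0, 126.0], None, None, [10.0, 38.0, 8.0, -2.0, -69.0, 172.0]] [-0.17 -0.   -0.98]
20 1 1 [[39.0, 31.0, -14.0, -11.0, -63.0, -22.0], [1.0, 56.0, 43.0, -0.0, -117.0, -0.0], [1.0, 56.0, 35.0, -0.0, -109.0, -0.0], [8.0, 54.0, 33.0, -5.0, -108.0, -7.0]] [-0.64 -0.01 -0.77]
20 1 -1 [None, [1.0, 34.0, 8.0, 0.0, -64.0, -1.0], [1.0, 35.0, 1.0, 0.0, -56.0, -1.0], [10.0, 34.0, -1.0, 0.0, -55.0, -10.0]] [ 0.  0. -1.]
20 -1 1 [[39.0, 31.0, -14.0, -11.0, -63.0, 158.0], None, None, [8.0, 54.0, 33.0, -5.0, -108.0, 173.0]] [-0.64 -0.01 -0.77]
20 -1 -1 [None, None, None, [10.0, 34.0, -1.0, 0.0, -55.0, 170.0]] [ 0.  0. -1.]
```

View pics/v1.png

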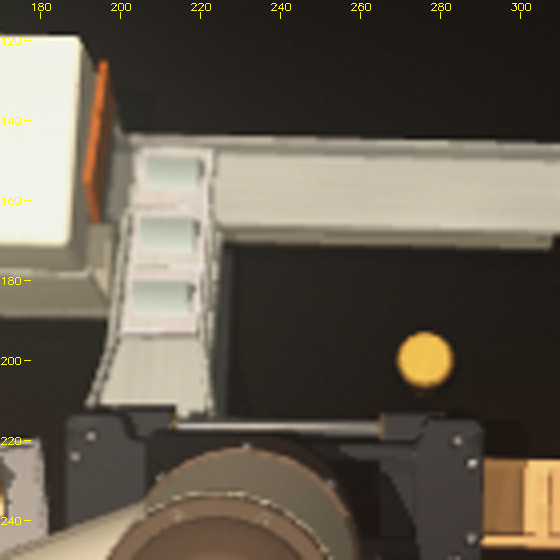

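View pics/v2.png

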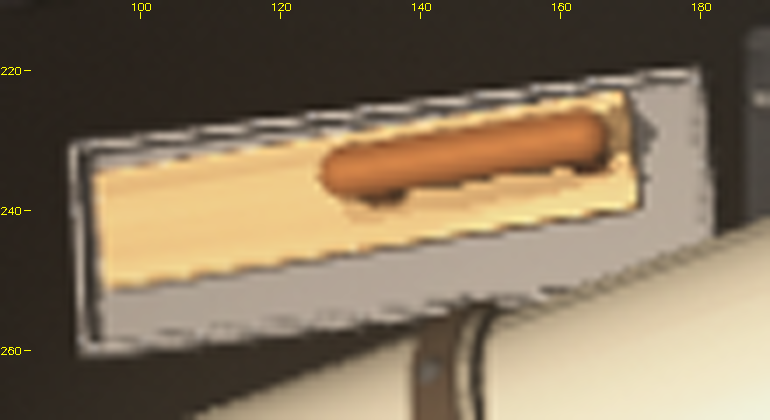

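View pics/v3.png

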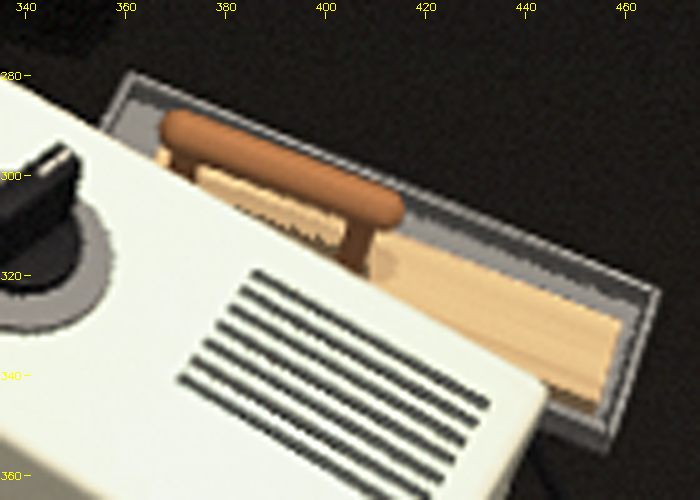

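View pics/v4.png

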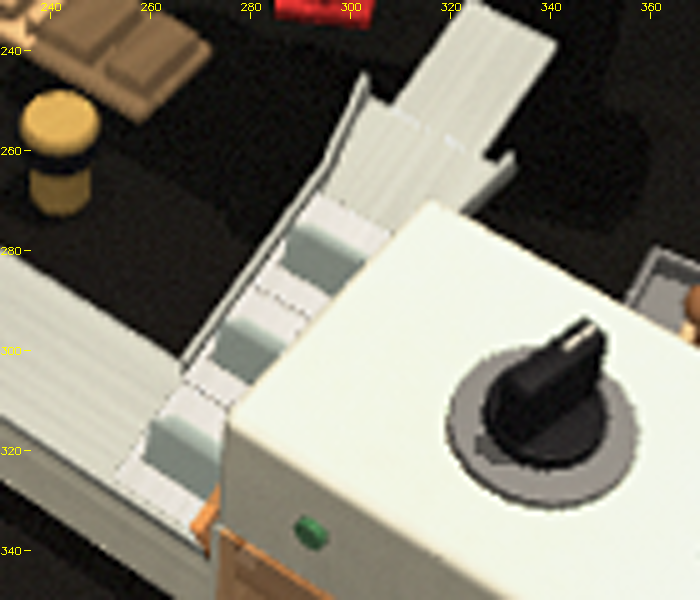

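```bash
cat > stk.py <<'E'
from car import *
Gs=np.c_[[1,0,0],[0,0,-1],np.cross([1,0,0],[0,0,-1])].astype(float)
Rl=np.c_[Rb[:,1],-Rb[:,0],Rb[:,2]]
def lane(front,x=-.026,z=.0):  # pose so that the sole front is at bed y=front, underside at z
    return tb+Rb@np.array([x,front-.155,.050+z])+GP*(Rl@Gs)[:,1], eul(Rl@Gs)
def flat(x,y,yaw,under):       # handle grip for stick with sole middle x,y
    R=Ro.from_euler('z',yaw).as_matrix(); h=np.array([x,y,under])+R@np.array([-.05,0,.05]); return h+GP*(R@Gs)[:,1],eul(R@Gs)
E
python3 - <<'E'
from stk import *
p,o=flat(*stick,.004)
env.goto(p+[0,0,.12],o); print(env.read_state()["clock"])
env.move_straight(p+[0,0,.03],rate=.2)
print(env.move_straight(p,rate=.05,force_limit=6))
env.gripper_to(0,grasp_force=55); s=env.read_state(); print(s["opening"]*87,s["position"]-p,s["clock"])
env.move_straight(p+[0,0,.05],rate=.06); 
fs=env.grab_frame("scene");cv2.imwrite("pics/w1.png",fs["image"]); print(env.read_state()["force"])
E
```

```text
43.8
False
18.80130531858792 [1.09812339e-04 7.93057524e-05 8.98438456e-06] 46.2667
[-0.07910406 -0.79270934 -1.5756385 ]
```

View pics/w1.png

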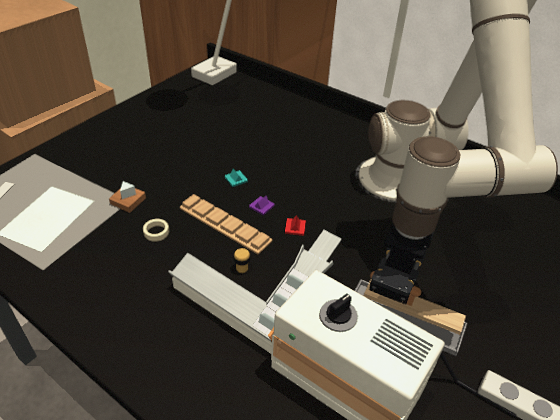

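Run:
```python
from stk import *
s=env.read_state(); p=s["position"]
env.move_straight([p[0],p[1],.25],rate=.25)
pl,ol=lane(-.05,z=.10)
env.move_straight([.45,-.14,.25],[-90,0,90],rate=.3) if 0 else env.goto([.46,-.14,.26],eul(Ro.from_euler('z',bed[2]+np.pi/2).as_matrix()@Gs))
print(env.read_state()["clock"])
env.goto(pl,ol)
p2,_=lane(-.05,z=.03); env.move_straight(p2,rate=.15)
fs=env.grab_frame("scene");ft=env.grab_frame("top");print(env.read_state()["clock"])
L=[tb+Rb@np.array(q)/1000 for q in [(-26-23,-50,42),(-26+23,-50,42),(-26-23,-50,30),(-26+23,-50,30)]]
crop(fs,170,200,330,350,"x1.png",5,proj(fs,L)); crop(ft,170,110,310,220,"x2.png",5,proj(ft,L))
```

```text
49.575
51.3667
```

View pics/x1.png

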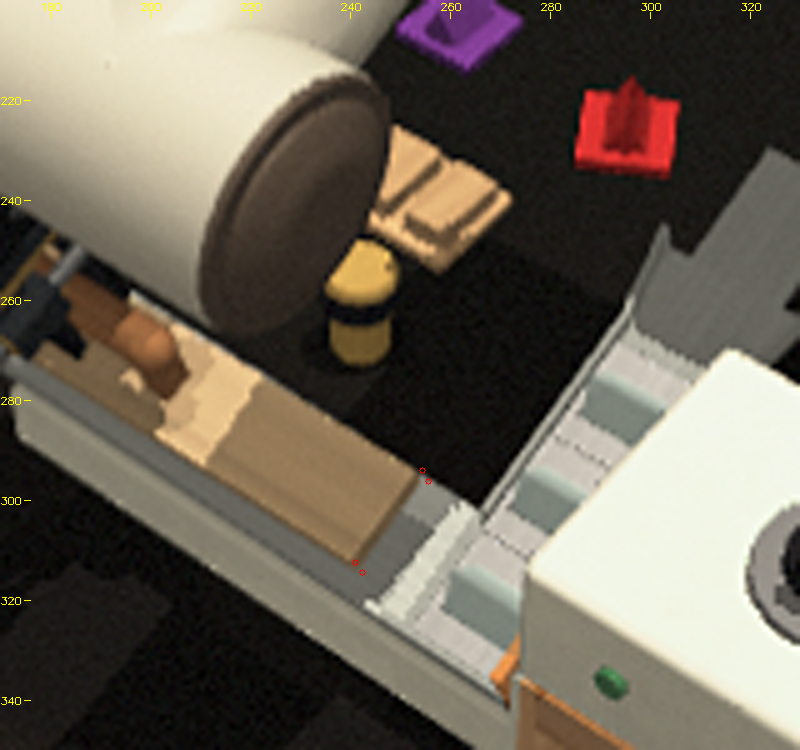

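View pics/x2.png

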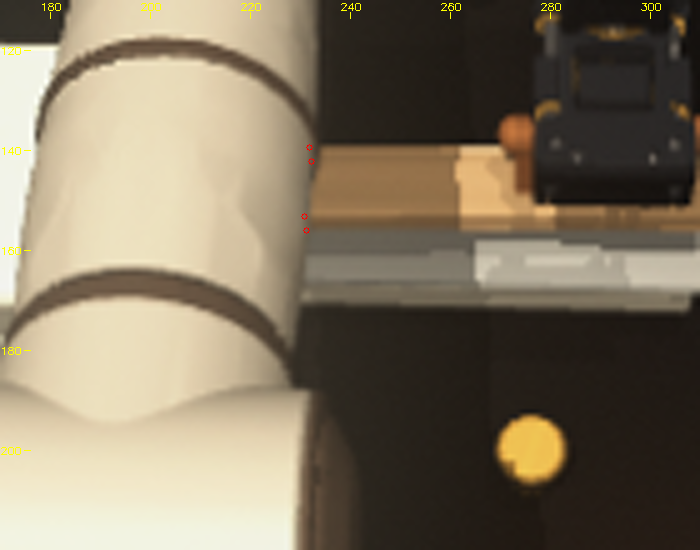

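Run:
```python
from stk import *
p,_=lane(-.05,z=.006); env.move_straight(p,rate=.08)
p,_=lane(-.05,z=-.006); hit=env.move_straight(p,rate=.015,force_limit=3)
s=env.read_state(); e=Rb.T@(s["position"]-p); print(hit,"bed err",np.round(e,4),"z=",-.006+e[2],np.round(s["force"],1),s["clock"])
fs=env.grab_frame("scene");crop(fs,170,200,330,350,"x3.png",5)
```

```text
True bed err [ 0.0003 -0.0001  0.0055] z= -0.00046606060367110347 [ 2.  -0.1  4.3] 52.3417
```

View pics/x3.png

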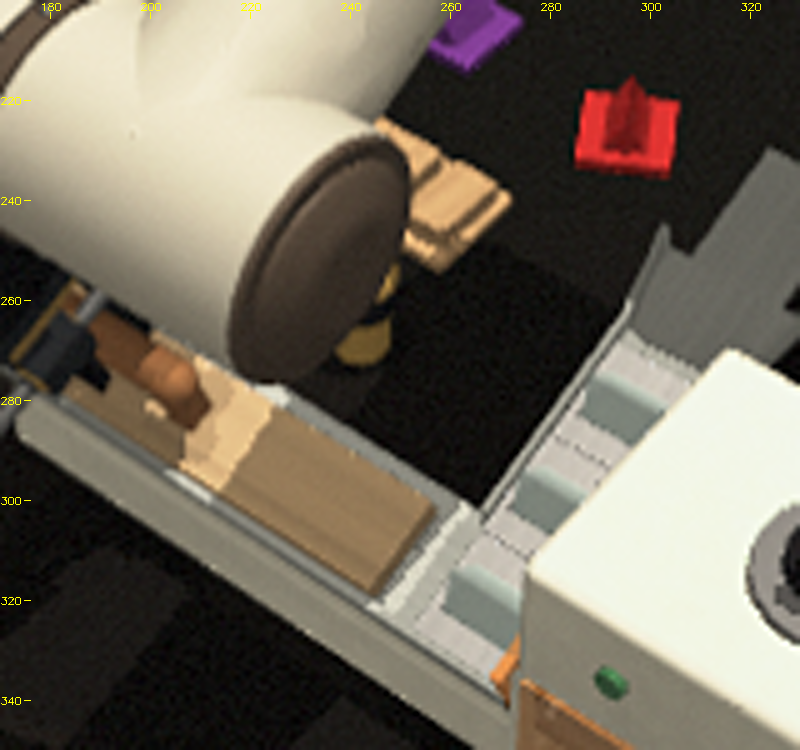

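```bash
cat > push.py <<'E'
import sys
from stk import *
end=float(sys.argv[1])
Z=.0005
p,o=lane(-.05,z=Z); env.move_straight(p,rate=.05)
p,o=lane(end,z=Z); hit=env.move_straight(p,rate=.06,force_limit=12)
s=env.read_state(); print("hit",hit,"front",end+(Rb.T@(s["position"]-p))[1],np.round(s["force"],1),s["clock"])
fs=env.grab_frame("scene"); crop(fs,200,230,330,350,"y_in"+sys.argv[2]+".png",4)
ft=env.grab_frame("top")
p,o=lane(-.05,z=Z); env.move_straight(p,rate=.1); env.dwell(.4)
f2=env.grab_frame("scene"); crop(f2,200,230,330,350,"y_out"+sys.argv[2]+".png",4)
a=cv2.imread("pics/y_in"+sys.argv[2]+".png");b=cv2.imread("pics/y_out"+sys.argv[2]+".png")
cv2.imwrite("pics/y"+sys.argv[2]+".png",cv2.resize(np.hstack([a,b]),None,fx=.75,fy=.75))
print(env.read_state()["force"],env.read_state()["clock"])
E
python3 push.py .035 1
```

```text
hit False front 0.0346912224587926 [ 1.   0.7 -1.3] 54.2083
[ 0.25852379  0.25676826 -1.37775215] 55.7583
```

View pics/y1.png

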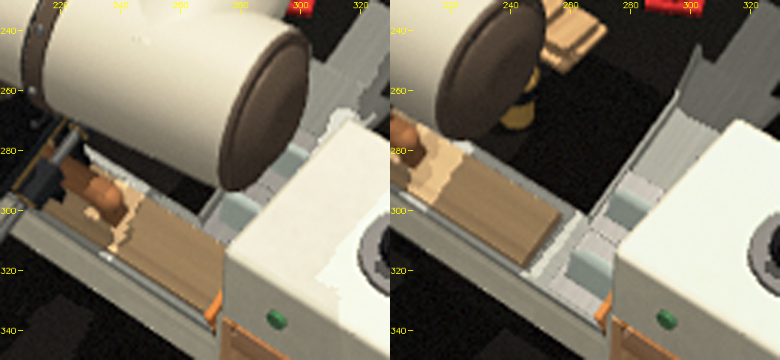

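Carrier 1 was pushed in, and the next dropped into the lane (two left visible).

```bash
python3 push.py .035 2
```

```text
hit False front 0.034778512799580955 [ 0.3  0.7 -2.3] 57.575
[ 0.40543603  0.39776188 -1.41612564] 59.125
```

View pics/y2.png

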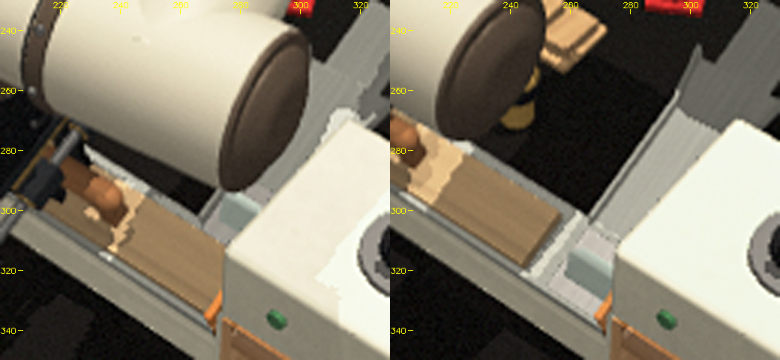

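```bash
python3 push.py .062 3
```

```text
hit False front 0.06182638181291238 [ 0.4  0.3 -1. ] 61.3917
[ 0.16029632  0.05632832 -1.91964117] 63.2083
```

View pics/y3.png

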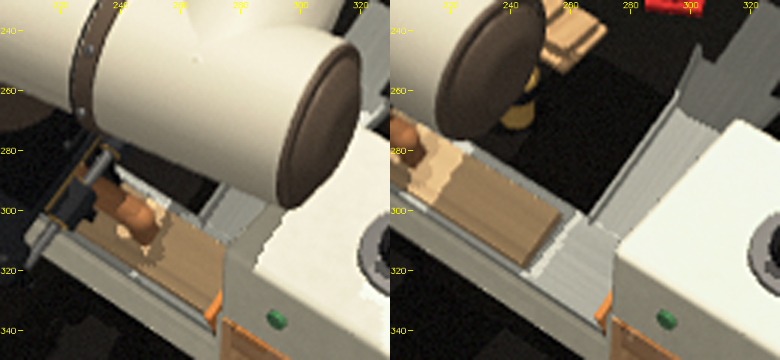

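Run:
```python
from stk import *
p,o=lane(-.05,z=.10); env.move_straight(p,rate=.2)
env.goto([.46,-.14,.27],eul(Ro.from_euler('z',bed[2]+np.pi/2).as_matrix()@Gs))
p,o=flat(*tray,.004)
env.goto([p[0],p[1],.25],o)
env.move_straight(p+[0,0,.05],rate=.2)
ft=env.grab_frame("top");fs=env.grab_frame("scene");print(env.read_state()["clock"])
R=Ro.from_euler('z',tray[2]).as_matrix()
L=[np.array([tray[0],tray[1],.054])+R@np.array(q)/1000 for q in [(105,23,12),(105,-23,12),(-105,23,12),(-105,-23,12)]]
crop(ft,70,170,200,280,"z1.png",5,proj(ft,L));crop(fs,335,225,475,345,"z2.png",5,proj(fs,L))
```

```text
67.4917
```

View pics/z1.png

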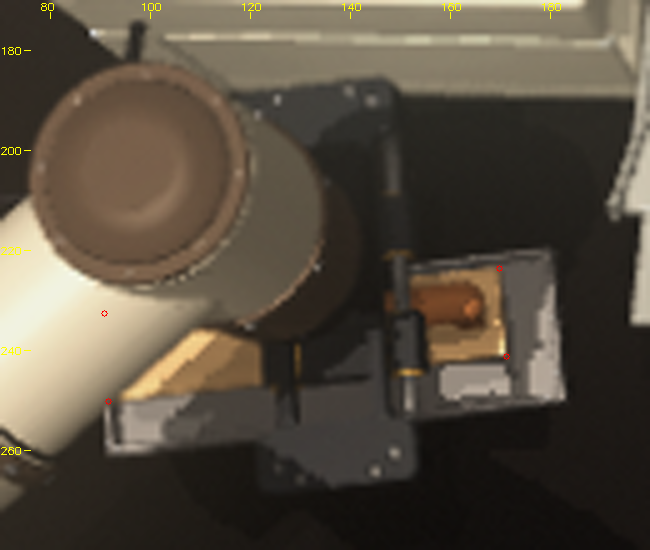

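View pics/z2.png

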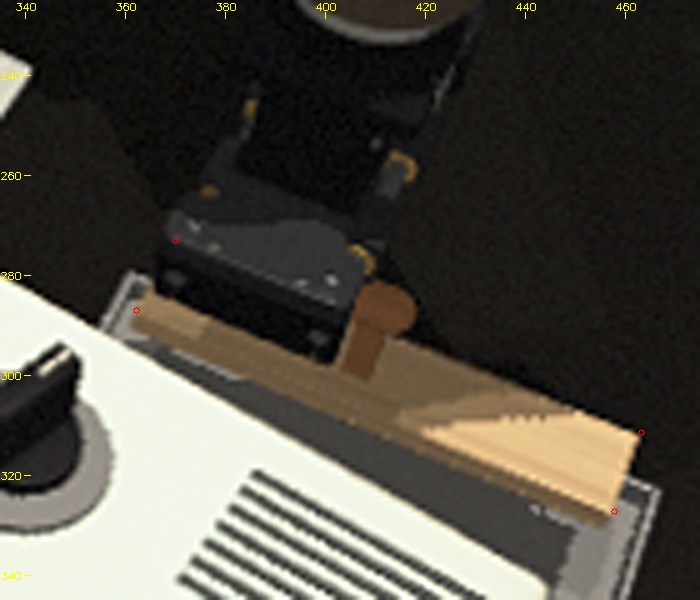

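Stick matches the predicted outline over the tray; lower and release.

Run:
```python
from stk import *
p,o=flat(*tray,.004)
env.move_straight(p+[0,0,.008],rate=.1)
hit=env.move_straight(p-[0,0,.004],rate=.015,force_limit=3); s=env.read_state(); print(hit,(s["position"]-p)[2],s["force"])
env.gripper_to(.6); env.move_straight(s["position"]+[0,0,.12],rate=.15)
env.gripper_to(1.0)
env.goto([.45,.05,.35],[-90,0,90])
ft=env.grab_frame("top");fs=env.grab_frame("scene");print(env.read_state()["clock"]); pickle.dump((fs,ft),open("f2.pkl","wb"))
R=Ro.from_euler('z',tray[2]).as_matrix()
L=[np.array([tray[0],tray[1],.016])+R@np.array(q)/1000 for q in [(105,23,0),(105,-23,0),(-105,23,0),(-105,-23,0)]]
crop(ft,70,100,200,280,"z3.png",4,proj(ft,L));crop(fs,300,265,475,365,"z4.png",4,proj(fs,L))
for f in(fs,ft):
    for t in("timer","timer_grip"):
        print(t,[(np.round(d["xyz"],4),round(d["score"],2)) for d in env.search_frame(f,t)])
```

```text
True -0.00010111601749327598 [ 1.19259069 -0.64436133  3.27904069]
72.4833
timer [(array([0.6529, 0.1979, 0.2089]), 0.83)]
timer_grip [(array([0.6525, 0.1962, 0.2157]), 0.75)]
timer []
timer_grip []
```

View pics/z3.png

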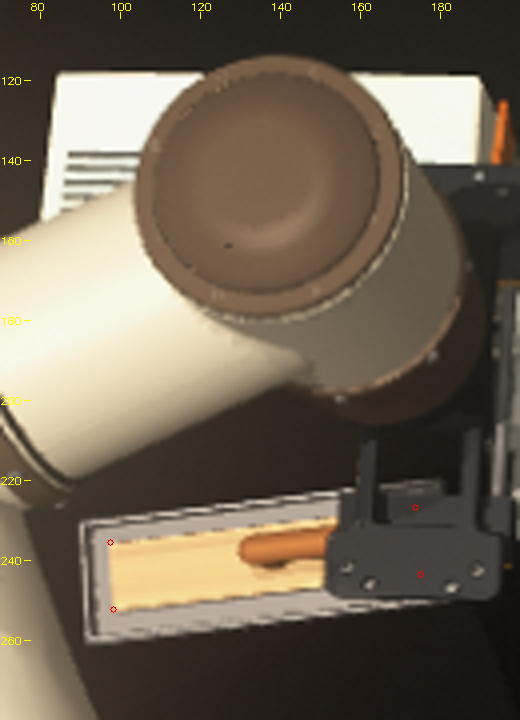

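View pics/z4.png

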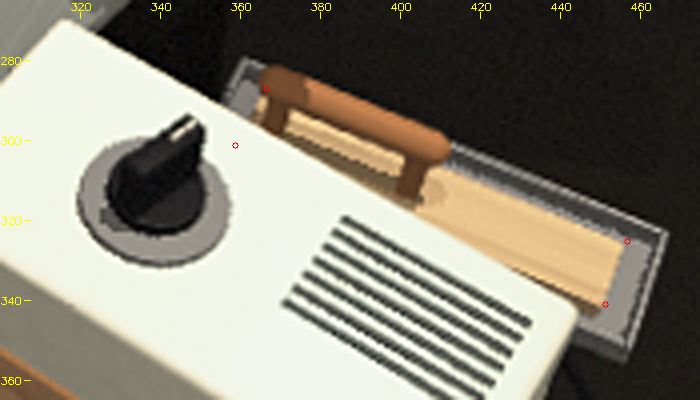

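Run:
```python
from car import *
fs,ft=pickle.load(open("f0.pkl","rb"))
c=[atz(fs,[(338.2,315.5)],.186)[0],atz(ft,[(149.6,141.7)],.186)[0]]; print(c)
c0=np.mean(c,0)
out=[]
for th in(0,.15,.3):
    yaw=bed[2]-th; ax=np.array([np.cos(yaw),np.sin(yaw),0]); pe=np.array([-ax[1],ax[0],0])
    pts=[np.array([c0[0],c0[1],.229])+s*.021*ax+t*.007*pe for s in(-1,1) for t in(-1,1)]
    rows=[]
    for f,k in((fs,(315,280,365,335)),(ft,(130,115,170,160))):
        crop(f,*k,"kk.png",8,proj(f,pts),grid=10); im=cv2.imread("pics/kk.png"); im=cv2.copyMakeBorder(im,0,440-im.shape[0],0,0,0); rows.append(im)
    out.append(np.vstack([cv2.resize(r,(260,int(r.shape[0]*260/r.shape[1]))) for r in rows]))
h=min(o.shape[0] for o in out); o=np.hstack([o[:h] for o in out]); print(o.shape); cv2.imwrite("pics/kk.png",o[:600])
```

```text
[array([0.64846475, 0.18884369, 0.186     ]), array([0.64706923, 0.18988686, 0.186     ])]
(643, 780, 3)
```

View pics/kk.png

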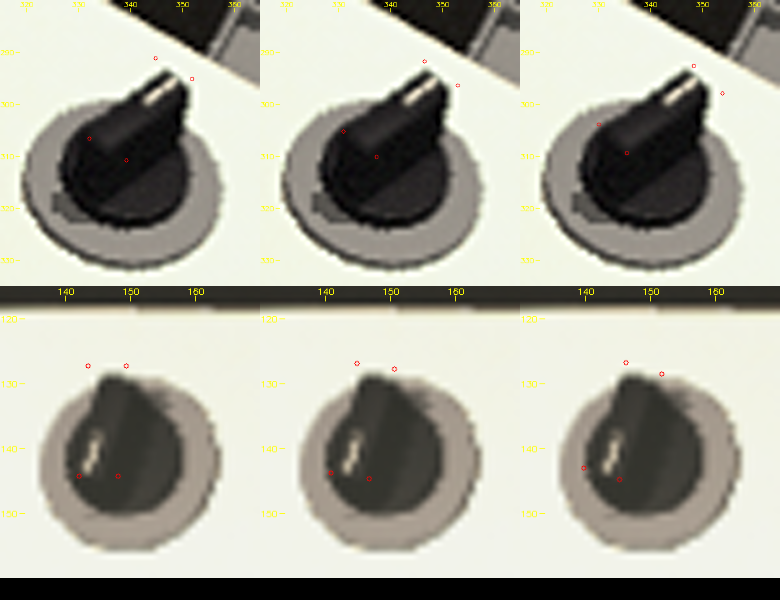

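```bash
cat > knob.py <<'E'
from stk import *
KC=np.array([.6478,.1894])
def kn(th,ztip,flip=0):
    return np.array([KC[0],KC[1],ztip-.0335]), eul(Ro.from_euler('z',bed[2]-th+np.pi*flip).as_matrix()@Gs)
E
python3 - <<'E'
from knob import *
for fl in(0,1):
    print(fl,[None if (q:=env.inverse_kinematics(*kn(th,z,fl))) is None else np.round(q).tolist() for th,z in((.2,.32),(.2,.205),(.8,.205),(1.45,.205))])
E
```

```text
0 [[30.0, 25.0, 18.0, -0.0, -84.0, -131.0], [30.0, 28.0, 7.0, -0.0, -69.0, -131.0], [30.0, 28.0, 7.0, -0.0, -69.0, -165.0], [30.0, 28.0, 7.0, 0.0, -69.0, 158.0]]
1 [[30.0, 25.0, 18.0, 0.0, -84.0, 49.0], [30.0, 28.0, 7.0, 0.0, -69.0, 49.0], [30.0, 28.0, 7.0, 0.0, -69.0, 15.0], [30.0, 28.0, 7.0, 0.0, -69.0, -22.0]]
```

Run:
```python
from knob import *
env.goto(*kn(.2,.32,1)); p,o=kn(.2,.235,1)
env.move_straight(p,rate=.15)
p,o=kn(.2,.204,1); hit=env.move_straight(p,rate=.03,force_limit=4)
s=env.read_state(); print(hit,"tip z",s["position"][2]+.0335,s["clock"])
fs=env.grab_frame("scene"); crop(fs,290,230,400,340,"kn1.png",5)
```

```text
False tip z 0.20434035389808344 75.7917
```

View pics/kn1.png

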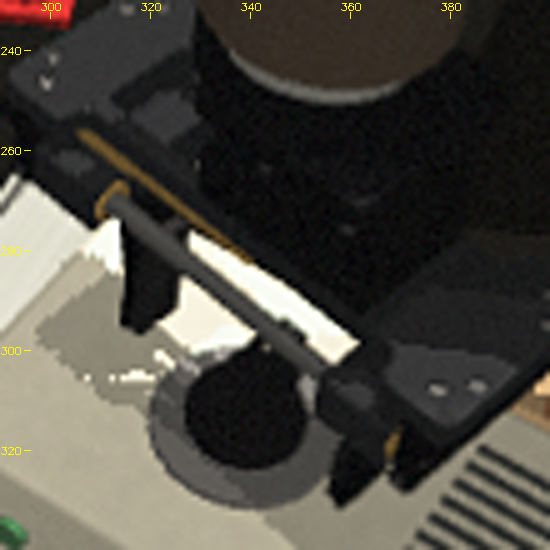

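Run:
```python
from knob import *
p,o=kn(.2,.213,1); env.move_straight(p,rate=.03)
env.gripper_to(0,grasp_force=15); s=env.read_state(); print("open mm",s["opening"]*87,s["wrist_torque"],s["force"])
if 10<s["opening"]*87<20:
    for th in np.arange(.3,1.46,.1):
        env.goto(*kn(th,.213,1)); s=env.read_state(); print(round(th,2),np.round(s["wrist_torque"],2),np.round(s["force"],1))
print(s["clock"])
```

```text
open mm 13.745052214148302 [-0.65115532  0.13427675  0.01706294] [ 1.06492384 -1.79925868  0.85130541]
0.3 [-0.89  0.26 -0.03] [-0.6 -3.   1.1]
0.4 [-1.24  0.34  0.01] [-0.1 -3.6  0.5]
0.5 [-1.51  0.31 -0.09] [-1.1 -4.8  1. ]
0.6 [-1.57  0.36  0.01] [-0.9 -4.9  1.4]
0.7 [-1.58  0.35 -0.09] [-0.2 -5.   1. ]
0.8 [-1.64  0.44 -0.04] [-0.3 -5.4  1.4]
0.9 [-1.66  0.42 -0.01] [-0.7 -5.5  0.9]
1.0 [-1.62  0.48 -0.03] [-2.  -4.5  0.8]
1.1 [-1.61  0.48  0.03] [-1.3 -5.4  0.7]
1.2 [-1.66  0.58 -0.01] [-1.3 -5.4  0.9]
1.3 [-1.64  0.61 -0.01] [-1.3 -5.8  2.2]
1.4 [-1.65  0.62 -0.05] [-2.5 -5.6  1.7]
80.4583
```

Run:
```python
from knob import *
for th in (1.43,1.46,1.5):
    env.goto(*kn(th,.213,1)); s=env.read_state(); print(th,np.round(s["wrist_torque"],2),np.round(s["force"],1))
    if abs(s["wrist_torque"][2])>.25: break
env.gripper_to(1.0); env.move_straight(kn(th,.31,1)[0],rate=.15)
env.goto([.35,-.3,.35],[-90,0,90]); env.dwell(.3)
fs=env.grab_frame("scene");ft=env.grab_frame("top"); print(env.read_state()["clock"])
cv2.imwrite("pics/end_s.png",fs["image"]);cv2.imwrite("pics/end_t.png",ft["image"])
crop(fs,310,270,370,340,"e1.png",7,grid=10); crop(ft,75,105,325,270,"e2.png",3)
```

```text
1.43 [-1.59  0.7   0.26] [-2.9 -5.6  1.4]
85.3333
```

View pics/e1.png

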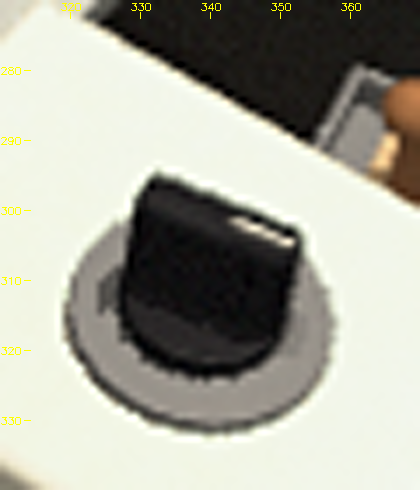

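View pics/e2.png

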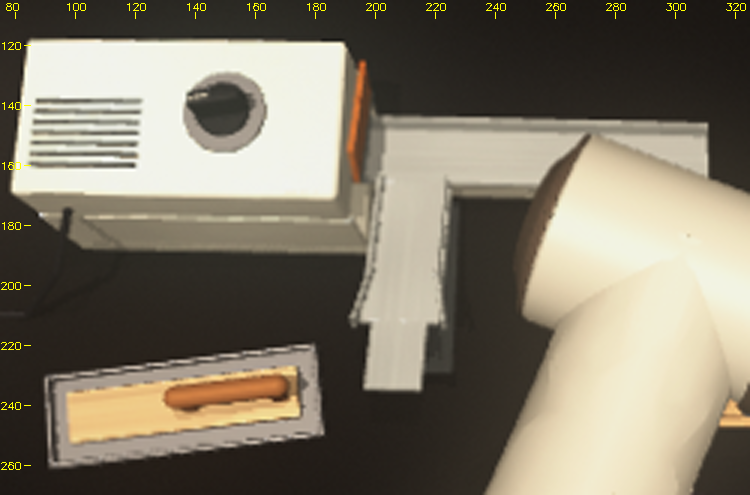

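View pics/end_s.png

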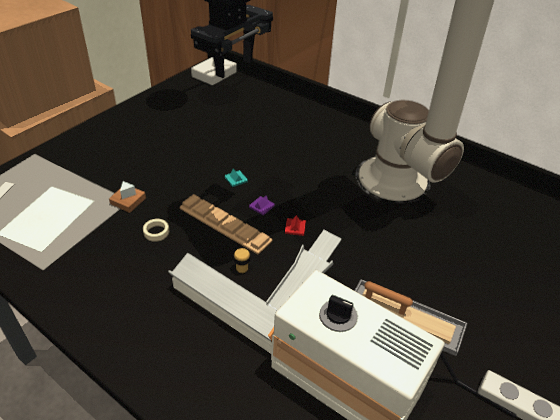

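```bash
python3 -c "
from workcell import env
env.close_job()"
```

```text
the job is handed in; nothing more can be done
```

The job is handed in after about 85 s of robot time, with every step of the task carried out. No verdict was reported.

- **Loading:** there were three grey carriers in the rack, and I left the purple, red and turquoise look-alikes alone. All three went onto the tongue prism up, ran down and queued against the lip. Before feeding, the pictures showed all three in line and at rest.
- **Feeding:** I fed them under the guard one after another with the push stick. The last push put the stick's front end at bed y of about 62 mm. That puts the last carrier's centre at about 87 mm, where at least 71 mm was needed.
- **Stick and timer:** the stick is back in its tray, flat and close to centred. The timer knob was turned clockwise until the wrist torque rose at about 1.4 rad.

**Last checks:** the final pictures show the rack and chute empty, the stick lying in the middle of its tray and the knob bar turned by about 80°. The tape and eyepiece look unmoved, and so does the wooden block. The arm is clear of everything.

**What went wrong or could not be checked:**
- **TCP offset:** my first grasp closed on nothing. A touch on the bench showed the real fingertips about 34 mm short of the reported TCP. I used 33.5 mm as the correction from then on, and contact heights then agreed to within about 2 mm.
- **Carriers under the hood:** they are out of sight of both cameras, so their final positions come from the stick's travel, not from a picture.

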